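# Fit a pump-driver board in a tinting controller with its ejector levers

## Robot

A 7-joint arm with a two-finger parallel gripper is mounted at the origin on the work surface. World frame = base frame: x ahead of the robot, y to its left, z up, the work surface at z = 0. Lengths are in m, angles in degrees, forces in N, time in s.
With the tool pointing down it reaches from about 0.4 to 0.9 m from the base axis. Payload 5.5 kg.
Tool frame: the origin (TCP) lies midway between the tips of the shut fingers; the grasp point (between the pads) lies arm.hold_point_z behind it (arm.hold_point_z is the distance from the TCP to the grasp point, in m); z points along the fingers, y is the direction in which the jaws open and shut (so a half turn about z gives the same grasp; the last joint's range is limited). The gripper opens to 92 mm and grips with 3 to 60 N. Pads are 19 mm wide; open, the fingers measure 130 mm over their backs; the gripper's body (75 mm by 190 mm) begins 47 mm behind the grasp point.
Start: joints at [86.929, 28.699, -24.465, 88.831, 12.651, 65.22, -12.049], TCP at [0.203, -0.618, 0.227] pointing down, gripper open.
Joint ranges: [-164.97, 164.97], [-17.58, 116.51], [-87.97, 89.64], [11.32, 138.91], [-80.73, 260.73], [10.89, 115.49], [-147.41, 147.41]. Speed limits (degrees/s): [147.25, 147.25, 180, 180, 180, 180, 180].

## Interface

Orientations are given as a 3x3 rotation matrix whose columns are the frame's x, y, z axes.
In Python, from cell import arm gives the robot as it stands.
- The arm moves only by the shell command python3 -m pendant 'ROWS'. ROWS is JSON, one flat list of numbers, 7 for each row, row after row: the turn, a rotation vector about the tool's x, y, z in rad, then the shift along the tool's x, y, z in mm, then the finger opening in mm, from 0 to 91.8. A call has 1 to 20 rows; each row is the pose to reach, as a shift and turn from the pose commanded when the call began, along the tool's axes at that moment; what a row does not reach only later rows make up. A row lasts 1/8 s, in which the tool goes at most 62.5 mm and 10.7 degrees, less where a joint would pass 70% of its speed; a pose out of reach is approached as far as the arm can. A call with a gripper value outside its range is refused whole. The fingers move at their own pace and stop on an object; the grip force is fixed at half the most. Time passes only in rows, so rows that repeat a pose let the fingers close. It gives the time, the measured TCP pose, the force and the opening at its end, in the units of the state.
- arm.get_state(): the state, without advancing time (a new reading comes with each control period).
- arm.camera(name): name is "scene" or "top" or "wrist"; returns a dict with "frame" (384x512x3 uint8, red, green, blue), "vertical_fov" (degrees; the focal length in pixels is half the picture's height over the tangent of half this angle, whatever the lens; pixels are square), "cx", "cy" (the principal point, pixels), "rvec" (rotation vector, rad) and "tvec" (3), from world to camera coordinates, as OpenCV has them; the wrist camera has in their place "mount" (4x4, takes a point from camera to tool coordinates, whose origin is the TCP and whose axes are the flange's). Camera axes: x right, y down, z forward; pixel columns grow to the right and rows downward; lengths in m; the calibration is good to about 2 mm. A picture is of the moment at which its call begins: read the wrist's pose just before it. There is no depth.
- arm.sign_off(): hands the job in, once; it reports no verdict.
The state is a dict: "time": time; "q": joint angles; "joint_vel": joint speeds; "effort": joint torques, N m; "ee_pos": TCP position; "ee_rot": TCP orientation; "ft_force": force on the tool from outside, world axes, zero at the start; "wrist_torque": the same for the moment, N m; "finger_gap": finger opening in m.
Only numpy, scipy, OpenCV 4.12 (cv2) and the standard library are available. Lean on these libraries where they do the work, as an engineer would, in place of code of your own. Each camera call takes 0.05 s, during which the arm holds its last target.

## Task

Fit the spare pump-driver board from the blue stand into the empty slot of the opened tinting controller: lower it between the guides until it rests on the two open red ejector levers and let go of it. Then swing the two levers inward by turns, part of the way each time, so that the board goes down level, until it is fully home and both levers are at their inner stops. Be gentle: do not ram the board or force the levers, and leave the paint tin, the white parts box and the screwdriver where they are.

Things in the scene. Friction and masses are not known exactly. Their poses are not given: they have to be found in the camera images.
- board_centre (a point): Point at mid-height on the spare board's mid-plane, 42 mm above its contact edge. Upright green circuit board, 5 mm thick (x), 94 mm long (y; 80 mm in its upper part), 84 mm tall (z up); a finned aluminium cover on both faces makes it 13 mm thick over y +-34 mm from 18 mm below to 42 mm above this point: grip it there. 220 g. Fits either way round.
- board: The spare board itself, origin at the middle of its brass contact edge (76 mm long, rounded, 5 mm thick), axes as board_centre. Black ears at both ends: y 47 to 56 mm, 15 mm thick, undersides 12 mm and tops 20 mm above the contact edge. It stands in the stand with its ears on ledges, between posts 44 mm tall at y +-41 mm.
- stand: Blue plastic board stand, 75 x 150 mm foot, fixed to the bench, 54 mm tall; origin under its centre, y along the board. The board's contact edge stands 10 mm above the bench in it.
- controller: White open metal chassis 180 x 172 mm, rim 24 mm, fixed; origin on the bench under the middle of the empty slot. z up, y along the slot to the left lever. A fitted board like the spare one, its levers in, stands 95 mm from the slot on the -x side.
- slot_home (a point): Where board_centre is when the board is fully home in the empty slot: 54 mm above the bench; x across the slot, y along it to the left lever. Black guides (y +-37 to 46 mm, tops 16 mm above this point, flared mouths) leave the board 1.7 mm play each side in x; lever brackets leave 2 mm in y. On the open levers the board rests about 14 mm high. The sprung contacts bite over the last 6 mm.
- left_lever (a joint): Left ejector lever (at the slot's +y end), rad: 0 = home (hard stop, handle leaning 0.25 rad inward), 0.8 fully open, leaning outward. Its toe carries the board's ear; its claw drives the ear down 20 mm per rad. Stiff: stays where left, takes 7 N at the tab when free, 10 to 22 N while the contacts bite. Pressing one end home can push the other lever back out. Over 50 N breaks it.
- right_lever (a joint): Right ejector lever (at the slot's -y end), the mirror image: 0 = home, leaning 0.25 rad inward, 0.8 fully open, leaning outward.
- left_lever_tab (a point): Middle of the outer face of the left lever's red finger tab (18 mm wide in x, 18 mm tall, 12 mm thick): 53 mm from the pivot along the handle, 7 mm outward of the handle's line. Push it inward from outside, rising with its arc: a hand that stays low binds on it.
- right_lever_tab (a point): The same point on the right lever's tab.
- left_lever_pivot (a point): Left lever's pivot: 73 mm from the slot's middle along +y, 31 mm above the bench. The lever swings in the slot's y-z plane.
- right_lever_pivot (a point): Right lever's pivot: 73 mm from the slot's middle along -y, 31 mm above the bench.
- tin_centre (a point): Centre of a small dark green paint tin, 74 mm diameter, 85 mm tall, 0.5 kg. Leave alone.
- clipbox_centre (a point): Centre of a closed off-white plastic parts box, 79 x 114 x 46 mm. Leave alone.
- screwdriver: Screwdriver with a yellow handle, 180 mm long, lying on the bench, origin under its middle. Leave alone.
Not all that is in view belongs to the job. There is more than one size of the board; the job needs the larger. There is more than one size of the controller; the one meant has the size given above.

How it is judged (in metres and radians):
On the way:
1. the board stands between the guides on the two open levers, let go (horizontal distance between board_centre and slot_home below 0.005 m and z of board_centre in the frame of slot_home between 0.009 and 0.022 m and value of joint each of left_lever, right_lever above 0.55 rad and contact force between the fingers and board below 0.2 N), for 0.2 s.
At the end, for the whole second after the job is handed in: The board is fully home in the slot (within 1.8 mm of full depth, 4 mm sideways, upright within 3 degrees) and at rest, and both levers are home, within 0.045 rad of their inner stops (horizontal distance between board_centre and slot_home below 0.004 m and z of board_centre in the frame of slot_home between -0.004 and 0.0018 m and angle between board's own z axis and vertical below 0.05 rad and value of joint each of left_lever, right_lever below 0.045 rad and linear speed of board below 0.01 m/s); the robot touches nothing.
It fails at once if the hand presses on a lever or any other part of the controller with more than 50 N (contact force between the fingers and controller above 50 N).
It fails at once if the board is rammed against the controller with more than 40 N while the levers are still open (value of joint each of left_lever, right_lever above 0.55 rad and contact force between board and controller above 40 N).
It fails at once if the board is rocked more than 6 degrees (0.105 rad) out of level in the slot, one end far ahead of the other (horizontal distance between board_centre and slot_home below 0.015 m and z of board_centre in the frame of slot_home below 0.02 m and angle between board's own z axis and vertical above 0.105 rad).
It fails at once if a bystander is moved more than 15 mm (distance of any of tin_centre, clipbox_centre, screwdriver from where it was at the start of the episode above 0.015 m).
It also fails if it takes over 72 s, if anything falls off the work surface, if the arm or the gripper's body presses on something with over 40 N, if the wrist force passes 120 N, or if a joint passes its speed limit or range.

## Working session

There is one attempt and no reset: what is moved stays moved. The work goes in short steps, Python scripts to look and compute and a shell command to move; the robot and the scene stay as the last step left them, time stands still between calls to the robot, and variables do not carry over. Pictures are saved under pics/ and viewed, and the job is handed in when it is done.

```bash
ls; mkdir -p pics; cat > h.py <<'E'
import numpy as np,cv2
from cell import arm
def grab(n):
    s=arm.get_state(); c=arm.camera(n); return s,c
def K(c):
    h,w=c['frame'].shape[:2]; f=h/2/np.tan(np.radians(c['vertical_fov'])/2)
    return np.array([[f,0,c['cx']],[0,f,c['cy']],[0,0,1]])
def pose(s,c):
    # R,t camera->world
    if 'mount' in c:
        T=np.eye(4);T[:3,:3]=np.array(s['ee_rot']);T[:3,3]=s['ee_pos'];M=T@np.array(c['mount']);return M[:3,:3],M[:3,3]
    R=cv2.Rodrigues(np.array(c['rvec'],float))[0];t=np.array(c['tvec'],float).ravel();return R.T,-R.T@t
E
python3 - <<'E'
from h import *
import pickle
d={}
for n in ['scene','top','wrist']:
    s,c=grab(n);d[n]=(s,c);cv2.imwrite(f'pics/a_{n}.png',c['frame'][:,:,::-1]);print(n,c['vertical_fov'],c['cx'],c['cy'],pose(s,c)[1])
pickle.dump(d,open('a.pkl','wb'));s=arm.get_state();print(s,arm.hold_point_z)
E
```

```text
pics
scene 48.43974539575347 253.70353224767015 190.57028998913378 [ 1.23078729 -0.31469995  0.80756553]
top 54.65415578476149 260.00215890663856 193.02298399143007 [ 0.46797654 -0.02539797  0.85008395]
wrist 69.85372634212743 255.4727514311984 191.7909809002847 [ 0.27700683 -0.59299157  0.38241144]
{'time': 0.15, 'q': array([ 86.92840911,  28.74001489, -24.45460741,  88.87825396,
        12.65075814,  65.22109406, -12.04824446]), 'joint_vel': array([ 0.08623917, -0.10200798, -0.17204332, -0.25829202, -0.05935753,
       -0.11182627, -0.01313326]), 'effort': array([-7.55234272e-03, -5.67099702e+01, -5.82577139e+00, -2.79452741e+01,
       -6.87422859e-02,  2.63627007e-02,  1.30793187e-04]), 'ee_pos': array([ 0.20228572, -0.6171407 ,  0.22592725]), 'ee_rot': array([[ 9.50220070e-01,  3.11579252e-01, -4.34416222e-04],
       [ 3.11579553e-01, -9.50218969e-01,  1.44649554e-03],
       [ 3.79074631e-05, -1.50984430e-03, -9.99998859e-01]]), 'ft_force': array([-0.59286841, -0.18620843, -0.84134021]), 'wrist_torque': array([ 0.0221331 , -0.02344858,  0.02683672]), 'finger_gap': 0.09210831426688036} 0.0188
```

View pics/a_scene.png

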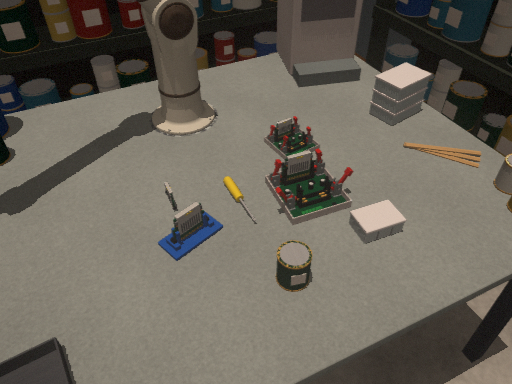

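View pics/a_top.png

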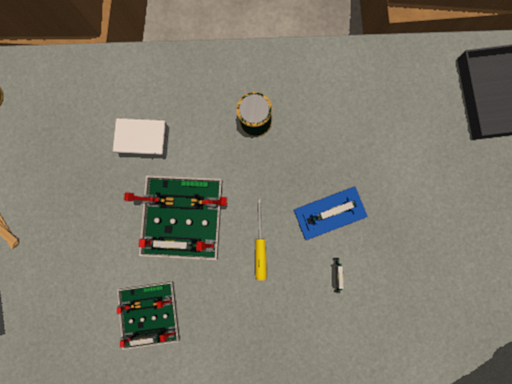

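View pics/a_wrist.png

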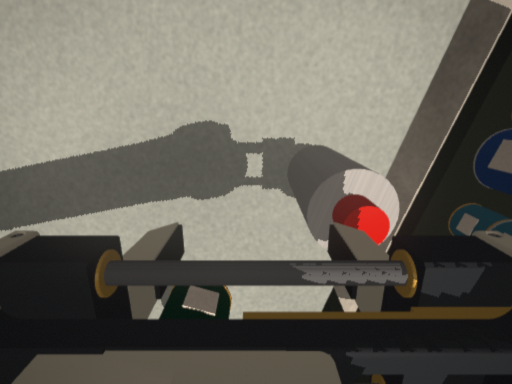

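Scene: the larger controller is at about (181,218) in the top view, with the empty slot on row ~201 and its levers open. The blue stand and board are at (331,212), the tin at (254,112), the box at (139,136) and the screwdriver at (260,240). The small controller and small board are decoys.

```bash
python3 - <<'E'
from h import *
import pickle
d=pickle.load(open('a.pkl','rb'))
s,c=d['top'];f=c['frame'][:,:,::-1]
a=cv2.resize(f[165:270,115:235],None,fx=5,fy=5,interpolation=cv2.INTER_CUBIC);cv2.imwrite('pics/b1.png',a)
a=cv2.resize(f[180:245,285:375],None,fx=7,fy=7,interpolation=cv2.INTER_CUBIC);cv2.imwrite('pics/b2.png',a)
s,c=d['scene'];f=c['frame'][:,:,::-1]
a=cv2.resize(f[140:260,150:360],None,fx=3.7,fy=3.7,interpolation=cv2.INTER_CUBIC);cv2.imwrite('pics/b3.png',a)
E
```

```text
(no output)
```

View pics/b1.png

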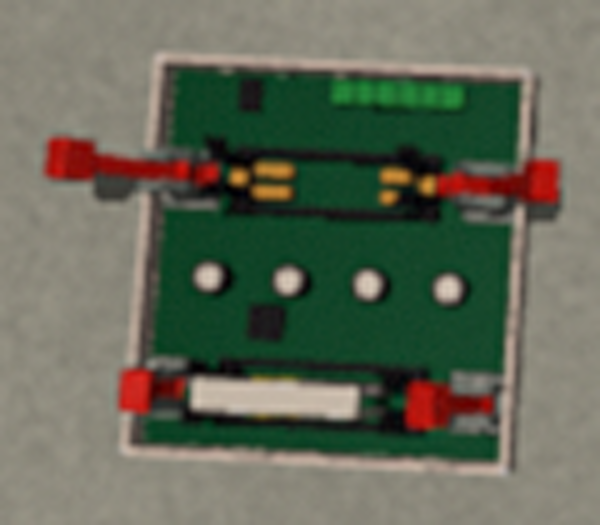

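View pics/b2.png

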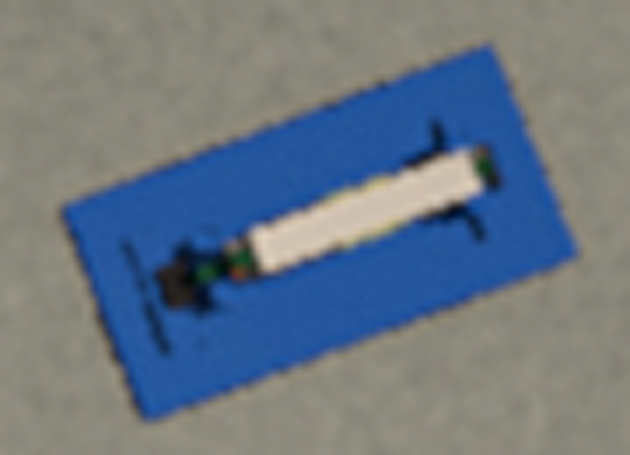

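View pics/b3.png

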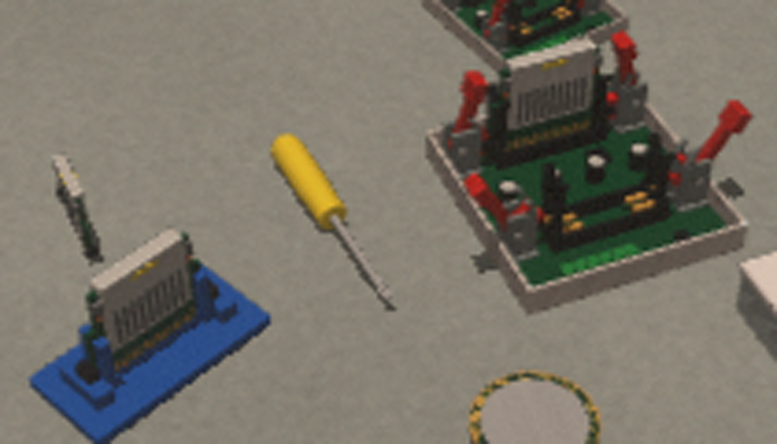

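```bash
cat >> h.py <<'E'
def ray(s,c,uv):
    R,t=pose(s,c);uv=np.atleast_2d(np.array(uv,float));k=K(c)
    d=np.c_[uv,np.ones(len(uv))]@np.linalg.inv(k).T@R.T
    return t,d
def onz(s,c,uv,z):
    t,d=ray(s,c,uv);return t+d*((z-t[2])/d[:,2])[:,None]
def tri(views): # list of (s,c,uv)
    A=np.zeros((3,3));b=np.zeros(3);rs=[]
    for s,c,uv in views:
        t,d=ray(s,c,uv);d=d[0]/np.linalg.norm(d[0]);P=np.eye(3)-np.outer(d,d);A+=P;b+=P@t;rs.append((P,t))
    x=np.linalg.solve(A,b);return x,[float(np.linalg.norm(P@(x-t))) for P,t in rs]
def big(m):
    cs,_=cv2.findContours(m.astype(np.uint8)*255,cv2.RETR_EXTERNAL,cv2.CHAIN_APPROX_NONE)
    return sorted(cs,key=cv2.contourArea,reverse=True)
def hsv(c): return cv2.cvtColor(c['frame'],cv2.COLOR_RGB2HSV)
E
python3 - <<'E'
from h import *
import pickle
d=pickle.load(open('a.pkl','rb'))
s,c=d['top'];print(c['frame'].shape)
H=hsv(c);m=(H[:,:,0]>100)&(H[:,:,0]<125)&(H[:,:,1]>130);m[:, :280]=0;m[:,400:]=0
k=big(m)[0];P=onz(s,c,k[:,0,:],0.006)[:,:2].astype(np.float32);r=cv2.minAreaRect(P*1000);print('stand',r)
# cover top
f=c['frame'].astype(int)
for nm,roi,z in [('board',(180,285,245,375),.094),('ctl',(165,115,270,235),.098)]:
    m=np.zeros(f.shape[:2],bool);y0,x0,y1,x1=roi
    m[y0:y1,x0:x1]=((f.min(2)>140)&(f[:,:,0]-f[:,:,2]<60))[y0:y1,x0:x1]
    for k in big(m)[:3]:
        P=onz(s,c,k[:,0,:],z)[:,:2].astype(np.float32);print(nm,cv2.minAreaRect(P*1000),k[:,0].mean(0))
# red tabs
m=((H[:,:,0]<8)|(H[:,:,0]>172))&(H[:,:,1]>150)&(H[:,:,2]>80)
for k in big(m)[:8]:
    print('red',cv2.contourArea(k),k[:,0].mean(0),k[:,0].min(0),k[:,0].max(0))
# chassis corners on rim z=.024 from crop pixel (160,60),(530,72),(505,470),(127,450)
uv=np.array([(160,58),(530,72),(508,470),(125,452)])/5-0.4+[115,165]
P=onz(s,c,uv,.024);print(P,np.linalg.norm(P-np.roll(P,-1,0),axis=1))
E
```

```text
(384, 512, 3)
stand ((524.28662109375, -157.31912231445312), (73.40384674072266, 149.3181610107422), 19.783714294433594)
board ((524.401123046875, -157.41253662109375), (12.44907283782959, 66.72224426269531), 19.77509117126465) [336.73913043 209.68115942]
ctl ((460.5012512207031, 182.3184051513672), (64.0656509399414, 10.575325965881348), 86.44619750976562) [169.28169014 244.14084507]
ctl ((433.8234558105469, 151.53219604492188), (58.95582580566406, 3.3335206508636475), 86.2172622680664) [184.25423729 257.33898305]
ctl ((439.0931396484375, 221.9329833984375), (52.04066467285156, 13.742921829223633), 70.55401611328125) [148.45901639 254.57377049]
red 111.5 [137.53846154 197.55384615] [124 193] [152 200]
red 98.0 [214.70689655 201.36206897] [202 197] [226 205]
red 87.0 [203.34090909 245.52272727] [196 241] [213 250]
red 46.0 [165.94736842 335.92105263] [160 332] [174 341]
red 40.5 [141.96 242.76] [139 239] [145 247]
red 39.0 [162.66666667 302.88888889] [156 300] [170 307]
red 19.0 [121.88888889 343.44444444] [120 340] [124 346]
red 16.5 [118.64705882 310.05882353] [117 307] [121 313]
[[0.61376247 0.25735273 0.024     ]
 [0.60370848 0.08826888 0.024     ]
 [0.42647699 0.09853953 0.024     ]
 [0.43680849 0.26922795 0.024     ]] [0.1693825  0.17752884 0.1710008  0.17735201]
```

```bash
cat >> h.py <<'E'
def Rdown(phi):
    a=np.radians(phi);x=np.array([np.cos(a),np.sin(a),0]);z=np.array([0,0,-1.]);return np.c_[x,np.cross(z,x),z]
def plan(pos,phi=None,R=None):
    s=arm.get_state();R0=np.array(s['ee_rot']);R1=Rdown(phi) if R is None else R
    w=cv2.Rodrigues(R0.T@R1)[0].ravel();d=R0.T@(np.array(pos)-s['ee_pos'])*1000
    print('turn',w.round(4),'shift',d.round(1),'deg',np.degrees(np.linalg.norm(w)).round(1))
E
python3 - <<'E'
from h import *
import pickle
d=pickle.load(open('a.pkl','rb'))
s,c=d['wrist'];print(np.array(c['mount']).round(4))
plan([.52,.16,.26],86.45);plan([.5244,-.1574,.2],109.8)
E
```

```text
[[-1.000e-04 -9.575e-01 -2.884e-01  7.850e-02]
 [ 1.000e+00 -3.000e-04  9.000e-04  2.000e-04]
 [-1.000e-03 -2.884e-01  9.575e-01 -1.566e-01]
 [ 0.000e+00  0.000e+00  0.000e+00  1.000e+00]]
turn [-1.300e-03 -9.000e-04 -1.192e+00] shift [ 544.  -639.5  -33.1] deg 68.3
turn [-1.1000e-03 -1.2000e-03 -1.5995e+00] shift [ 449.3 -336.5   26.5] deg 91.6
```

```bash
python3 - <<'E'
from h import *
plan([.50,-.20,.25],60);plan([.555,.10,.25],86.45)
E
```

```text
turn [-1.400e-03 -6.000e-04 -7.303e-01] shift [ 412.9 -303.6  -23.6] deg 41.8
turn [-1.300e-03 -9.000e-04 -1.192e+00] shift [ 558.6 -571.6  -23.2] deg 68.3
```

```bash
python3 -m pendant '[0,0,-0.09,50,-38,-3,90, 0,0,-0.18,100,-75,-6,90, 0,0,-0.27,150,-112,-9,90, 0,0,-0.36,200,-150,-12,90, 0,0,-0.45,250,-188,-15,90, 0,0,-0.54,300,-225,-18,90, 0,0,-0.63,350,-263,-21,90, 0,0,-0.73,410,-303,-23,90, 0,0,-0.80,437,-350,-23,90, 0,0,-0.88,465,-400,-23,90, 0,0,-0.96,495,-450,-23,90, 0,0,-1.04,520,-500,-23,90, 0,0,-1.12,540,-540,-23,90, 0,0,-1.19,558,-571,-23,90, 0,0,-1.19,558,-571,-23,90]'
python3 - <<'E'
from h import *
import pickle
s,c=grab('wrist');pickle.dump((s,c),open('w1.pkl','wb'));cv2.imwrite('pics/w1.png',c['frame'][:,:,::-1]);print(s['ee_pos'],s['q'].round(1),s['joint_vel'].round(2),s['time'])
E
```

```text
time: 2.02
ee_pos: [0.5544, 0.1028, 0.2498]
ee_rot: [[0.058, 0.998, -0.0], [0.998, -0.058, 0.002], [0.002, -0.0, -1.0]]
ft_force: [0.0, 0.3, -0.1]
finger_gap: 0.09
[0.55436922 0.10284385 0.24982319] [ 28.6  25.4 -54.3  99.4  22.1  66.7 -35.3] [ 2.83 -0.84  2.68  0.79  0.46  0.65  0.16] 2.025
```

View pics/w1.png

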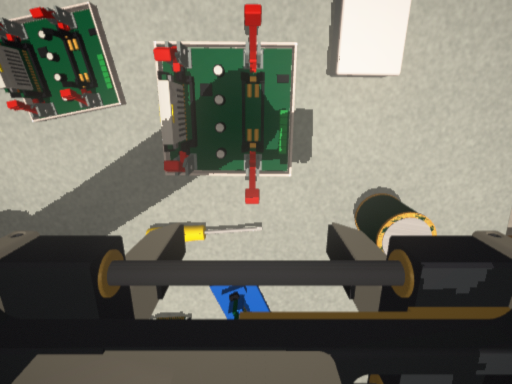

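The wrist view shows the slot vertical at column ~253, with tabs at (253,15) and (252,197). I'll take a still copy, then a second vantage point for triangulation.

```bash
python3 - <<'E'
from h import *
import pickle
s,c=grab('wrist');pickle.dump((s,c),open('w1.pkl','wb'));print(s['ee_pos'],s['joint_vel'].round(2))
plan([.60,.09,.20],86.45)
E
python3 -m pendant '[0,0,0,-5,22,25,90, 0,0,0,-10,44,50,90, 0,0,0,-10,44,50,90, 0,0,0,-10,44,50,90]'
python3 - <<'E'
from h import *
import pickle
s,c=grab('wrist');pickle.dump((s,c),open('w2.pkl','wb'));print(s['ee_pos'],s['joint_vel'].round(2))
s1,c1=pickle.load(open('w1.pkl','rb'))
for n,cc,r in (('1',c1,(0,190,145,305)),('2',c,(0,290,60,260))):
    y0,x0=0,120 
f=c1['frame'][:,:,::-1][0:210,145:305];cv2.imwrite('pics/w1c.png',cv2.resize(f,None,fx=2.85,fy=2.85,interpolation=cv2.INTER_CUBIC))
cv2.imwrite('pics/w2.png',c['frame'][:,:,::-1])
E
```

```text
[0.55445927 0.10023743 0.24948179] [ 2.13 -0.52  1.94  0.52  0.48  0.26  0.11]
turn [-0.0008  0.0006 -0.0019] shift [-5.6 45.9 49.3] deg 0.1
time: 2.62
ee_pos: [0.5977, 0.0854, 0.2002]
ee_rot: [[0.065, 0.998, -0.0], [0.998, -0.065, 0.0], [0.0, -0.0, -1.0]]
ft_force: [-0.4, 0.1, 0.4]
finger_gap: 0.0898
[0.59768762 0.08544394 0.2001567 ] [-0.37 -1.12 -1.2  -0.15 -0.02 -0.17 -0.06]
```

View pics/w1c.png

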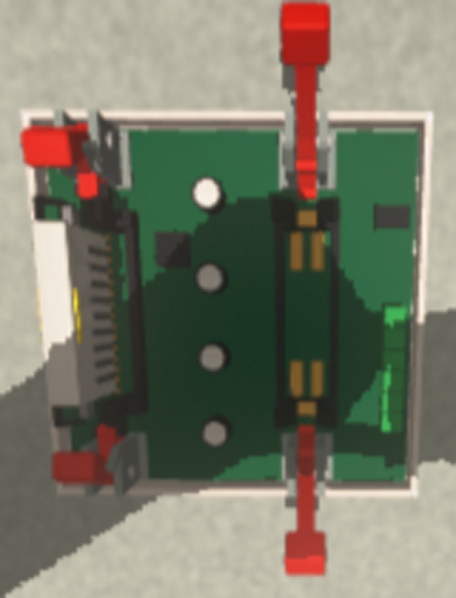

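View pics/w2.png

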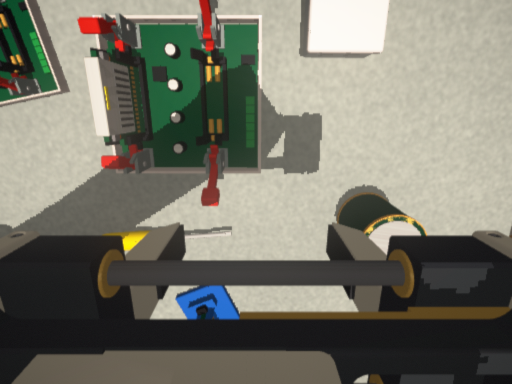

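```bash
python3 - <<'E'
from h import *
import pickle
s2,c2=pickle.load(open('w2.pkl','rb'))
f=c2['frame'][:,:,::-1][0:215,75:270];cv2.imwrite('pics/w2c.png',cv2.resize(f,None,fx=2.75,fy=2.75,interpolation=cv2.INTER_CUBIC))
s1,c1=pickle.load(open('w1.pkl','rb'))
f=c1['frame'][:,:,::-1][60:160,225:285];cv2.imwrite('pics/w1d.png',cv2.resize(f,None,fx=6,fy=6,interpolation=cv2.INTER_CUBIC))
E
```

```text
(no output)
```

View pics/w2c.png

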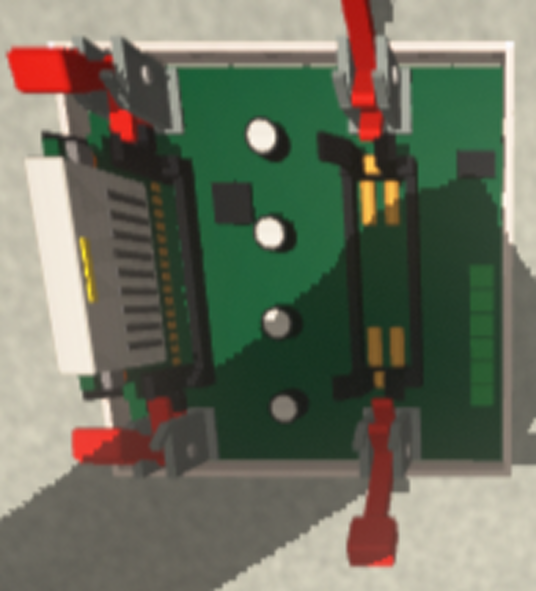

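View pics/w1d.png

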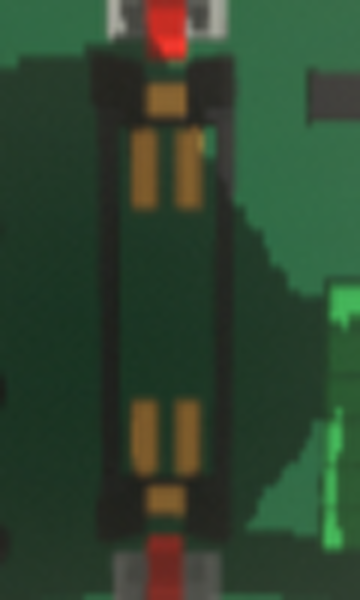

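```bash
python3 - <<'E'
from h import *
import pickle
s1,c1=pickle.load(open('w1.pkl','rb'));s2,c2=pickle.load(open('w2.pkl','rb'))
u1=lambda p:np.array(p)/2.85-.33+[145,0]
u1d=lambda p:np.array(p)/6-.42+[225,60]
u2=lambda p:np.array(p)/2.75-.32+[75,0]
T={}
for n,a,b in [('goldL',u1d((166,100)),u2((371,165))),('goldR',u1d((166,500)),u2((379,379))),('TR',u1((432,110)),u2((513,41))),('BR',u1((416,497)),u2((511,473))),('TL',u1((22,111)),u2((48,43))),('BL',u1((57,495)),u2((115,473))),('padLa',u1d((145,170)),u2((367,202))),('padRb',u1d((188,437)),u2((397,347)))]:
    x,r=tri([(s1,c1,a),(s2,c2,b)]);T[n]=x;print(n,x.round(4),np.round(r,4))
P=np.array([T[k] for k in('TR','BR','BL','TL')]);print(np.linalg.norm(P-np.roll(P,-1,0),axis=1),P.mean(0))
for s,c,l in((s1,c1,[u1(p) for p in((432,110),(416,497),(57,495),(22,111))]),(s2,c2,[u2(p) for p in((513,41),(511,473),(115,473),(48,43))])):
    P=onz(s,c,l,.024);e=np.roll(P,-1,0)-P;print(P.mean(0).round(4),np.degrees(np.arctan2(e[:,1],e[:,0])).round(2),np.linalg.norm(e,axis=1).round(4))
for s,c,l in((s1,c1,[u1d((166,100)),u1d((166,500))]),(s2,c2,[u2((371,165)),u2((379,379))])):
    for z in(.012,):
        P=onz(s,c,l,z);print(P.round(4),P.mean(0).round(4),np.degrees(np.arctan2(*(P[0]-P[1])[:2])),np.linalg.norm(P[0]-P[1]))
E
```

```text
goldL [0.558  0.2168 0.0356] [0.0004 0.0004]
goldR [0.5529 0.1355 0.042 ] [0. 0.]
TR [0.6159 0.2593 0.0204] [0.0002 0.0002]
BR [0.6045 0.0872 0.0232] [0.0011 0.0011]
TL [0.437  0.2692 0.0239] [0.0001 0.0001]
BL [0.4234 0.0979 0.0177] [0.001 0.001]
padLa [0.5527 0.2049 0.0221] [0.0001 0.0001]
padRb [0.5585 0.1466 0.0178] [0.0001 0.0001]
[0.17251004 0.18153252 0.17189123 0.17921274] [0.52021874 0.17838444 0.02129778]
[0.5206 0.1781 0.024 ] [-93.71 176.15  86.11  -3.39] [0.1729 0.1793 0.1714 0.1787]
[0.5211 0.1789 0.024 ] [-93.7  176.25  86.6   -3.51] [0.1699 0.1781 0.1692 0.179 ]
[[0.5581 0.2197 0.012 ]
 [0.5524 0.132  0.012 ]] [0.5552 0.1759 0.012 ] 3.7127924371089445 0.08782547779814712
[[0.5545 0.2203 0.012 ]
 [0.5481 0.1328 0.012 ]] [0.5513 0.1765 0.012 ] 4.163620315304116 0.08774684123426979
```

```bash
python3 - <<'E'
from h import *
plan([.525,-.18,.20],109.8)
E
```

```text
turn [ 0.0007  0.     -0.41  ] shift [-270.1  -55.6    0.6] deg 23.5
```

```bash
python3 -m pendant '[0,0,-0.08,-54,-11,0,90, 0,0,-0.16,-108,-22,0,90, 0,0,-0.25,-162,-33,0,90, 0,0,-0.33,-216,-44,0,90, 0,0,-0.41,-270,-55.6,0,90, 0,0,-0.41,-270,-55.6,0,90, 0,0,-0.41,-270,-55.6,0,90, 0,0,-0.41,-270,-55.6,0,90]'
python3 - <<'E'
from h import *
import pickle
s,c=grab('wrist');pickle.dump((s,c),open('w3.pkl','wb'));cv2.imwrite('pics/w3.png',c['frame'][:,:,::-1]);print(s['ee_pos'],s['q'].round(1),s['joint_vel'].round(2),s['time'])
E
```

```text
time: 3.68
ee_pos: [0.526, -0.1779, 0.2005]
ee_rot: [[-0.342, 0.94, 0.001], [0.94, 0.342, -0.0], [-0.001, 0.001, -1.0]]
ft_force: [0.8, -0.6, 0.7]
finger_gap: 0.0905
[ 0.525985   -0.17785478  0.20054942] [ 59.4  29.3 -56.9 103.5  27.6  62.3  12.5] [-0.62  0.22  0.27  0.03  0.33  0.06  0.22] 3.675
```

View pics/w3.png

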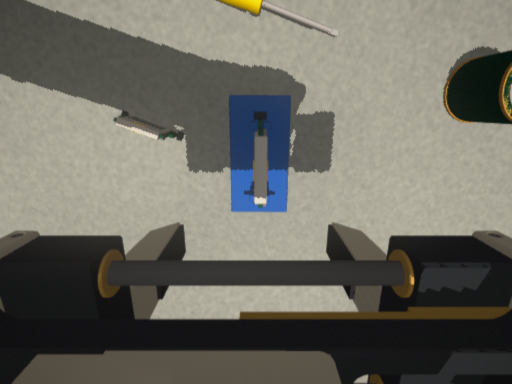

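```bash
python3 - <<'E'
from h import *
plan([.5244,-.1974,.16],109.8)
E
python3 -m pendant '[0,0,0,-10,-3,20,90, 0,0,0,-18,-6,40,90, 0,0,0,-18,-6,40,90, 0,0,0,-18,-6,40,90]'
python3 - <<'E'
from h import *
import pickle
s,c=grab('wrist');pickle.dump((s,c),open('w4.pkl','wb'));print(s['ee_pos'],s['joint_vel'].round(2))
f=c['frame'][:,:,::-1];a=cv2.resize(f[60:240,200:320],None,fx=3.3,fy=3.3,interpolation=cv2.INTER_CUBIC)
s,c=pickle.load(open('w3.pkl','rb'))
f=c['frame'][:,:,::-1];b=cv2.resize(f[60:240,200:320],None,fx=3.3,fy=3.3,interpolation=cv2.INTER_CUBIC)
cv2.imwrite('pics/w34.png',np.hstack([b,a]))
E
```

```text
turn [0.0008 0.0005 0.0035] shift [-17.7  -8.2  40.4] deg 0.2
time: 4.22
ee_pos: [0.5258, -0.1984, 0.1593]
ee_rot: [[-0.339, 0.941, -0.0], [0.941, 0.339, 0.001], [0.001, -0.0, -1.0]]
ft_force: [0.1, 0.0, 1.0]
finger_gap: 0.0897
[ 0.52580428 -0.19842244  0.15932296] [-0.04 -0.89 -0.77 -0.46 -0.12  0.12  0.01]
```

View pics/w34.png

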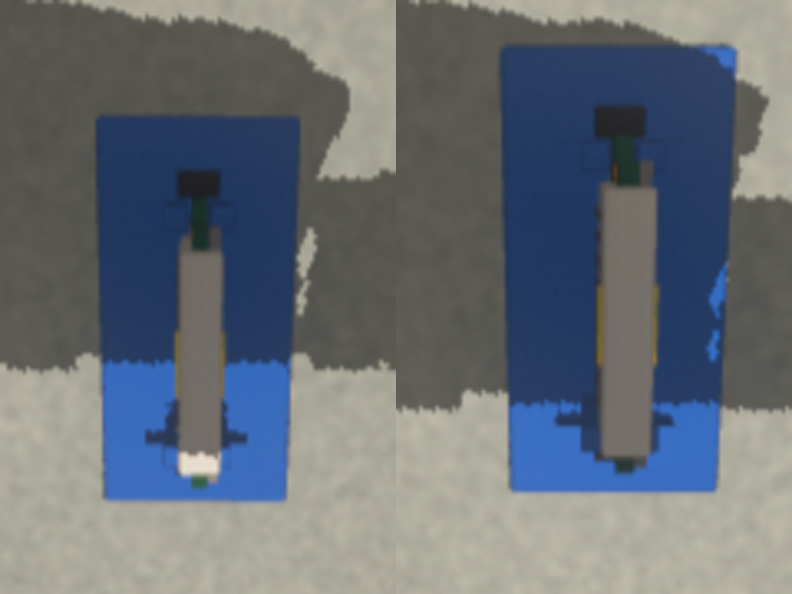

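```bash
python3 - <<'E'
from h import *
import pickle
v=[pickle.load(open(n,'rb')) for n in('w3.pkl','w4.pkl')]
q=lambda p:np.array(p,float)/3.3-.35+[200,60]
A=[q(p) for p in((180,250),(222,250),(219,474),(179,474))];B=[q(p) for p in((205,187),(260,187),(256,457),(204.5,457))]
X=np.array([tri([(*v[0],a),(*v[1],b)])[0] for a,b in zip(A,B)]);print(X.round(4),X.mean(0))
for (s,c),l in zip(v,(A,B)):
    P=onz(s,c,l,.094);e=np.roll(P,-1,0)-P;print(P.mean(0).round(4),np.degrees(np.arctan2(e[:,1],e[:,0])).round(2),np.linalg.norm(e,axis=1).round(4))
for (s,c),n in zip(v,('w3','w4')):
    H=hsv(c);m=(H[:,:,0]>100)&(H[:,:,0]<125)&(H[:,:,1]>130);k=big(m)[0];P=onz(s,c,k[:,0,:],.006)[:,:2].astype(np.float32);print(cv2.minAreaRect(P*1000))
plan([.5244,-.1574,.0552],109.8)
E
```

```text
[[ 0.507  -0.1288  0.0797]
 [ 0.519  -0.1241  0.0854]
 [ 0.5402 -0.1848  0.1016]
 [ 0.5312 -0.1955  0.0808]] [ 0.52434911 -0.15830905  0.08691024]
[ 0.5241 -0.1573  0.094 ] [  19.98  -70.1  -160.05  109.65] [0.012  0.0677 0.0123 0.0677]
[ 0.5239 -0.1578  0.094 ] [  19.83  -69.66 -160.18  110.1 ] [0.013  0.0671 0.0133 0.0671]
((524.6414794921875, -158.80850219726562), (73.91841125488281, 148.29737854003906), 19.799362182617188)
((524.4712524414062, -158.10079956054688), (74.2320556640625, 148.65972900390625), 19.821027755737305)
turn [ 0.0006 -0.0005  0.0009] shift [ 39.1  12.2 104.7] deg 0.1
```

```bash
python3 -m pendant '[0,0,0,39,12,15,90, 0,0,0,39,12,50,90, 0,0,0,39,12,85,90, 0,0,0,39,12,105,90, 0,0,0,39,12,105,90, 0,0,0,39,12,105,90, 0,0,0,39,12,105,90]'
python3 - <<'E'
from h import *
plan([.5243,-.1575,.0552],109.8)
s,c=grab('wrist');cv2.imwrite('pics/w5.png',c['frame'][:,:,::-1])
E
```

```text
time: 5.15
ee_pos: [0.525, -0.1584, 0.056]
ee_rot: [[-0.339, 0.941, 0.002], [0.941, 0.339, -0.001], [-0.001, 0.002, -1.0]]
ft_force: [0.1, -0.3, -0.7]
finger_gap: 0.0899
turn [0.0018 0.0015 0.0002] shift [ 1.1 -0.3  0.8] deg 0.1
```

View pics/w5.png

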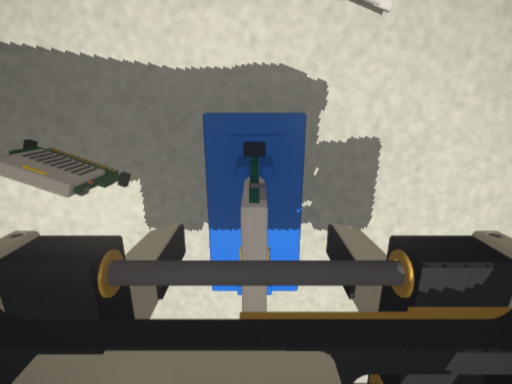

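```bash
python3 -m pendant '[0,0,0,1,0,0,40, 0,0,0,1,0,0,20, 0,0,0,1,0,0,0, 0,0,0,1,0,0,0, 0,0,0,1,0,0,0, 0,0,0,1,0,0,0, 0,0,0,1,0,0,0, 0,0,0,1,0,0,0]'
```

```text
time: 6.2
ee_pos: [0.5236, -0.1572, 0.0547]
ee_rot: [[-0.339, 0.941, 0.0], [0.941, 0.339, 0.0], [0.0, 0.0, -1.0]]
ft_force: [0.1, 0.4, 0.5]
finger_gap: 0.0143
```

```bash
python3 -m pendant '[0,0,0,0,0,-5,0, 0,0,0,0,0,-25,0, 0,0,0,0,0,-60,0, 0,0,0,0,0,-110,0, 0,0,0,0,0,-150,0, 0,0,0,0,0,-150,0, 0,0,0,0,0,-150,0]'
python3 - <<'E'
from h import *
import pickle
s,c=grab('wrist');pickle.dump((s,c),open('w6.pkl','wb'));cv2.imwrite('pics/w6.png',c['frame'][:,:,::-1]);print(s['ee_pos'],s['finger_gap'])
plan([.5555,.1762,.205],86.35)
E
```

```text
time: 7.08
ee_pos: [0.5228, -0.1574, 0.2047]
ee_rot: [[-0.339, 0.941, -0.001], [0.941, 0.339, -0.001], [-0.0, -0.001, -1.0]]
ft_force: [-0.5, -0.3, -2.4]
finger_gap: 0.0128
[ 0.52281222 -0.15742832  0.20468965] 0.012824729718241888
turn [-1.900e-03 -2.000e-04  4.096e-01] shift [302.5 144.2  -1.1] deg 23.5
```

View pics/w6.png

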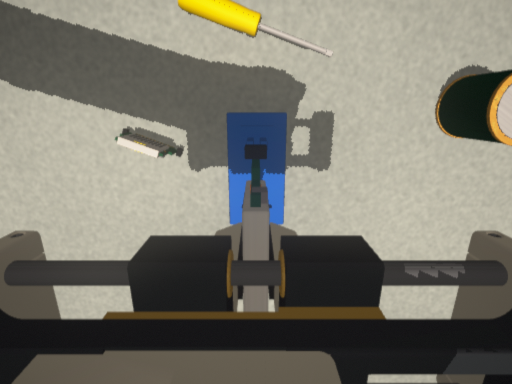

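```bash
python3 -m pendant '[0,0,0.03,20,9,0,0, 0,0,0.08,60,28,0,0, 0,0,0.15,110,52,0,0, 0,0,0.22,160,76,0,0, 0,0,0.29,210,100,0,0, 0,0,0.36,260,124,0,0, 0,0,0.40,290,138,0,0, 0,0,0.41,302.5,144.2,0,0, 0,0,0.41,302.5,144.2,0,0, 0,0,0.41,302.5,144.2,0,0, 0,0,0.41,302.5,144.2,0,0]'
python3 - <<'E'
from h import *
import pickle
d={}
for n in('wrist','top','scene'):
    s,c=grab(n);d[n]=(s,c);cv2.imwrite(f'pics/w7{n}.png',c['frame'][:,:,::-1])
pickle.dump(d,open('w7.pkl','wb'))
plan([.5555,.1762,.125],86.35);print(s['finger_gap'])
E
```

```text
time: 8.5
ee_pos: [0.5569, 0.174, 0.2044]
ee_rot: [[0.067, 0.998, -0.0], [0.998, -0.067, -0.001], [-0.001, -0.0, -1.0]]
ft_force: [-0.8, 1.3, -2.9]
finger_gap: 0.0132
turn [ 0.0001  0.0004 -0.0019] shift [ 1.  -1.4 79.8] deg 0.1
0.0126856869198074
```

View pics/w7wrist.png

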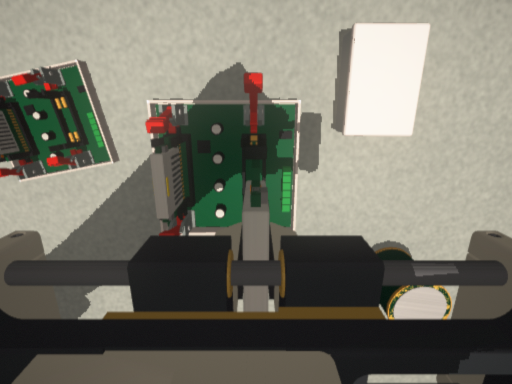

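View pics/w7scene.png

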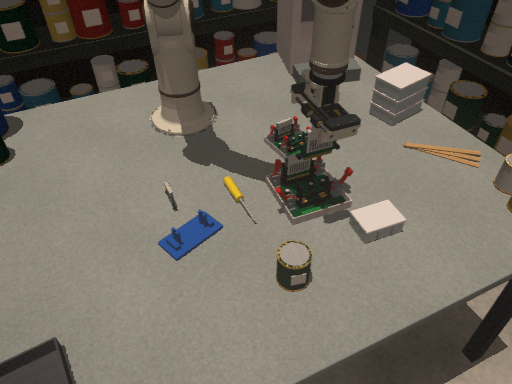

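```bash
python3 - <<'E'
from h import *
import pickle
s,c=pickle.load(open('w7.pkl','rb'))['wrist']
f=c['frame'][:,:,::-1][60:220,140:310];cv2.imwrite('pics/w7c.png',cv2.resize(f,None,fx=4,fy=4,interpolation=cv2.INTER_CUBIC))
E
```

```text
(no output)
```

View pics/w7c.png

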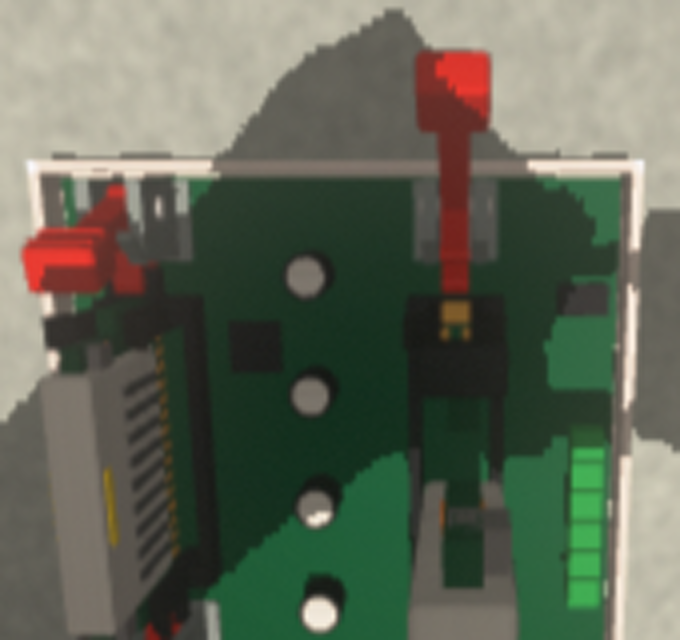

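```bash
python3 - <<'E'
from h import *
import pickle
s,c=pickle.load(open('w7.pkl','rb'))['wrist']
o=-.4
for p,z in [((456,313),.038),((30,163),.024),((642,163),.024)]:
    uv=(140+p[0]/4+o,60+p[1]/4+o)
    w=onz(s,c,uv,z)[0];R=np.array(s['ee_rot']);print(w.round(4),(R.T@(w-s['ee_pos'])).round(4))
# held board cover top width center near (412..518, row 620), z: board top= ee z-.0027+.042
uv=[(140+412/4+o,60+620/4),(140+517/4+o,60+620/4),(140+426/4+o,60+484/4),(140+500/4+o,60+484/4)]
w=onz(s,c,uv,s['ee_pos'][2]-.0027+.042);print(((w-s['ee_pos'])@np.array(s['ee_rot'])).round(4))
uv=[(140+423/4+o,60+395/4),(140+482/4+o,60+395/4),(140+408/4+o,60+395/4),(140+506/4+o,60+395/4)]
w=onz(s,c,uv,s['ee_pos'][2]-.0027-.042+.02);print(((w-s['ee_pos'])@np.array(s['ee_rot'])).round(4))
E
```

```text
[0.5584 0.2196 0.038 ] [ 0.0458 -0.0015  0.1664]
[0.4376 0.2694 0.024 ] [ 0.0874 -0.1254  0.1804]
[0.6151 0.2575 0.024 ] [0.0874 0.0526 0.1803]
[[ 0.0317 -0.0055 -0.0393]
 [ 0.0317  0.0065 -0.0393]
 [ 0.0477 -0.0037 -0.0394]
 [ 0.0477  0.0044 -0.0394]]
[[ 0.0463 -0.0063  0.0246]
 [ 0.0463  0.0035  0.0246]
 [ 0.0463 -0.0088  0.0246]
 [ 0.0463  0.0075  0.0246]]
```

```bash
python3 -m pendant '[0,0,0,1.5,-1.4,15,0, 0,0,0,1.5,-1.4,45,0, 0,0,0,1.5,-1.4,70,0, 0,0,0,1.5,-1.4,80,0, 0,0,0,1.5,-1.4,80,0, 0,0,0,1.5,-1.4,80,0, 0,0,0,1.5,-1.4,80,0]'
python3 - <<'E'
from h import *
for n in('scene','top'):
    s,c=grab(n);f=c['frame'][:,:,::-1]
    f=f[100:230,240:370] if n=='scene' else f[150:270,110:240]
    cv2.imwrite(f'pics/w8{n}.png',cv2.resize(f,None,fx=4.5,fy=4.5,interpolation=cv2.INTER_CUBIC))
plan([.5555,.1768,.0705],86.35)
E
```

```text
time: 9.52
ee_pos: [0.556, 0.1782, 0.1257]
ee_rot: [[0.064, 0.998, 0.002], [0.998, -0.064, 0.0], [0.001, 0.002, -1.0]]
ft_force: [-0.7, 0.4, -2.5]
finger_gap: 0.0126
turn [ 0.0014 -0.0003 -0.0005] shift [-1.2 -0.3 55. ] deg 0.1
```

View pics/w8scene.png

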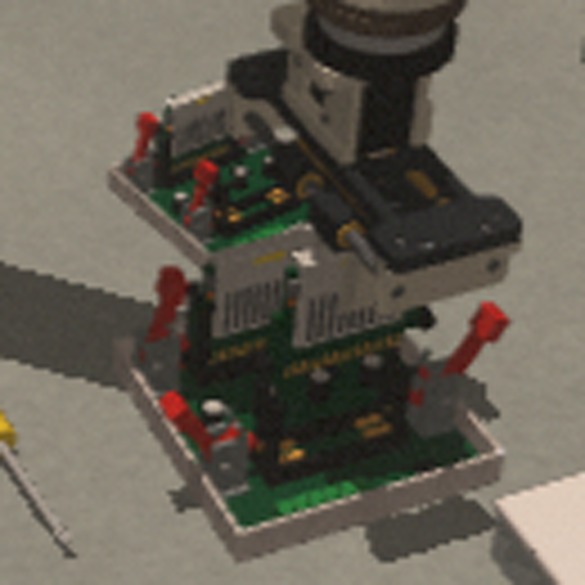

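```bash
python3 -m pendant '[0,0,0,-1.2,-0.3,3,0, 0,0,0,-1.2,-0.3,8,0, 0,0,0,-1.2,-0.3,13,0, 0,0,0,-1.2,-0.3,18,0, 0,0,0,-1.2,-0.3,22,0, 0,0,0,-1.2,-0.3,22,0]'
```

```text
time: 10.38
ee_pos: [0.5546, 0.1766, 0.1023]
ee_rot: [[0.064, 0.998, -0.001], [0.998, -0.064, -0.0], [-0.0, -0.001, -1.0]]
ft_force: [0.1, 0.7, -1.7]
finger_gap: 0.0129
```

```bash
python3 - <<'E'
from h import *
plan([.5555,.1768,.0705],86.35); print(arm.get_state()['ft_force'],arm.get_state()['wrist_torque'])
E
```

```text
turn [-0.0008  0.0002 -0.0002] shift [ 0.2  0.9 31.8] deg 0.0
[ 0.05620434  0.70048675 -1.68641078] [-0.02614595 -0.12926692  0.01392184]
```

```bash
python3 -m pendant '[0,0,0,0,0.5,4,0, 0,0,0,0,0.5,9,0, 0,0,0,0,0.5,14,0, 0,0,0,0,0.5,19,0, 0,0,0,0,0.5,23,0, 0,0,0,0,0.5,23,0]'
```

```text
time: 11.12
ee_pos: [0.5552, 0.1766, 0.0793]
ee_rot: [[0.064, 0.998, -0.001], [0.998, -0.064, -0.0], [-0.0, -0.001, -1.0]]
ft_force: [-0.2, -0.8, -2.4]
finger_gap: 0.0127
```

Free so far. Continuing slowly to about 0.071.

```bash
python3 -m pendant '[0,0,0,0,0,2,0, 0,0,0,0,0,4,0, 0,0,0,0,0,6,0, 0,0,0,0,0,7,0, 0,0,0,0,0,7,0]'
```

```text
time: 11.75
ee_pos: [0.5554, 0.1767, 0.0727]
ee_rot: [[0.064, 0.998, -0.0], [0.998, -0.064, -0.0], [-0.0, -0.0, -1.0]]
ft_force: [-0.4, -0.9, -2.8]
finger_gap: 0.0132
```

```bash
python3 -m pendant '[0,0,0,0,0,1,0, 0,0,0,0,0,2,0, 0,0,0,0,0,2,0]'; python3 -m pendant '[0,0,0,0,0,0.7,0, 0,0,0,0,0,1.4,0, 0,0,0,0,0,1.4,0]'
```

```text
time: 12.12
ee_pos: [0.5556, 0.1767, 0.0712]
ee_rot: [[0.064, 0.998, 0.0], [0.998, -0.064, -0.0], [-0.0, 0.0, -1.0]]
ft_force: [-0.6, -0.9, 3.4]
finger_gap: 0.0129
time: 12.5
ee_pos: [0.5557, 0.1768, 0.0709]
ee_rot: [[0.064, 0.998, 0.001], [0.998, -0.064, -0.001], [-0.001, 0.001, -1.0]]
ft_force: [-4.2, -2.2, 13.9]
finger_gap: 0.0129
```

```bash
python3 -m pendant '[0,0,0,0,0,-1,0, 0,0,0,0,0,-1,10, 0,0,0,0,0,-1,25, 0,0,0,0,0,-1,40, 0,0,0,0,0,-1,40, 0,0,0,0,0,-1,40]'
python3 - <<'E'
from h import *
for n in('scene',):
    s,c=grab(n);f=c['frame'][:,:,::-1]
    f=f[100:230,240:370] if n=='scene' else f[150:270,110:240]
    cv2.imwrite(f'pics/w9{n}.png',cv2.resize(f,None,fx=4.5,fy=4.5,interpolation=cv2.INTER_CUBIC))
print(s['finger_gap'],s['ft_force'])
E
```

```text
time: 13.25
ee_pos: [0.5554, 0.1767, 0.0702]
ee_rot: [[0.064, 0.998, -0.0], [0.998, -0.064, 0.0], [0.0, -0.0, -1.0]]
ft_force: [-0.2, -0.2, -0.1]
finger_gap: 0.0396
0.03958926960255045 [-0.18352926 -0.16680358 -0.05608969]
```

View pics/w9scene.png

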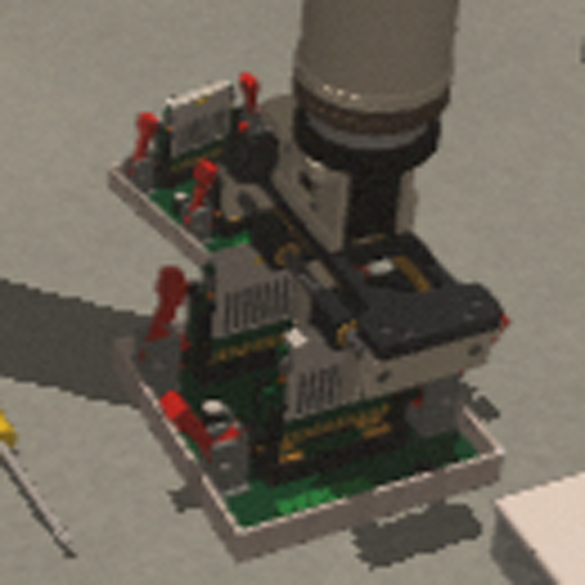

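```bash
python3 -m pendant '[0,0,0,0,0,-15,40, 0,0,0,0,0,-60,40, 0,0,0,0,0,-110,40, 0,0,0,0,0,-110,20, 0,0,0,0,0,-110,0]'
python3 - <<'E'
from h import *
import pickle
d={}
for n in('scene','top','wrist'):
    s,c=grab(n);d[n]=(s,c);f=c['frame'][:,:,::-1]
    if n=='scene': f=cv2.resize(f[140:230,250:360],None,fx=5,fy=5,interpolation=cv2.INTER_CUBIC)
    cv2.imwrite(f'pics/w10{n}.png',f)
pickle.dump(d,open('w10.pkl','wb'))
E
```

```text
time: 13.92
ee_pos: [0.5555, 0.1764, 0.1808]
ee_rot: [[0.064, 0.998, 0.001], [0.998, -0.064, -0.001], [-0.0, 0.001, -1.0]]
ft_force: [0.3, -0.5, -0.0]
finger_gap: 0.0243
```

View pics/w10scene.png

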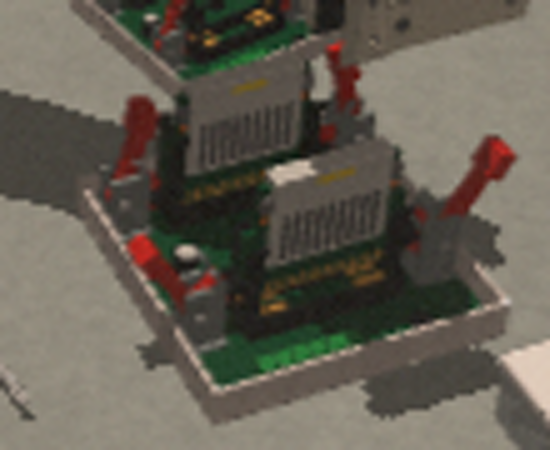

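View pics/w10wrist.png

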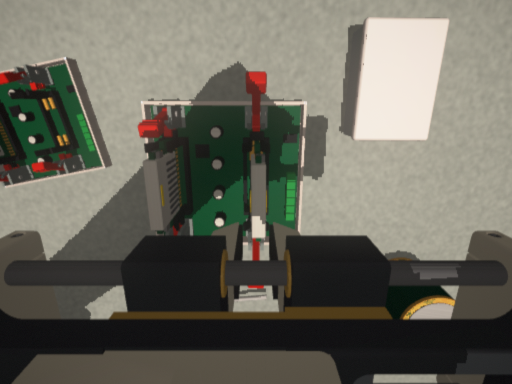

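```bash
python3 -m pendant '[0,0,0,45,0,0,0, 0,0,0,95,0,0,0, 0,0,0,132,0,20,0, 0,0,0,132,0,65,0, 0,0,0,132,0,100,0, 0,0,0,132,0,112,0, 0,0,0,132,0,112,0, 0,0,0,132,0,112,0]'
cat >> h.py <<'E'
S=np.array([.5555,.1765]);EY=np.array([.0637,.9980]);EX=np.array([.9980,-.0637])
def slot():
    s=arm.get_state();d=s['ee_pos'][:2]-S
    f=s['ft_force'];print('slot x %.1f y %.1f z %.1f mm'%(d@EX*1e3,d@EY*1e3,s['ee_pos'][2]*1e3),'F y %.1f z %.1f x %.1f'%(f[:2]@EY,f[2],f[:2]@EX),'gap',round(s['finger_gap']*1e3,1),'t',s['time'])
E
python3 - <<'E'
from h import *
slot()
s,c=grab('scene');f=c['frame'][:,:,::-1];cv2.imwrite('pics/w11.png',cv2.resize(f[120:230,250:370],None,fx=5,fy=5,interpolation=cv2.INTER_CUBIC))
s,c=grab('wrist');f=c['frame'][:,:,::-1];cv2.imwrite('pics/w11w.png',f)
E
```

```text
time: 15.08
ee_pos: [0.5648, 0.3091, 0.0698]
ee_rot: [[0.064, 0.998, 0.002], [0.998, -0.064, 0.001], [0.001, 0.002, -1.0]]
ft_force: [0.9, 0.6, 1.3]
finger_gap: 0.0004
slot x 0.8 y 133.0 z 69.8 mm F y 0.7 z 1.3 x 0.8 gap 0.4 t 15.075
```

View pics/w11.png

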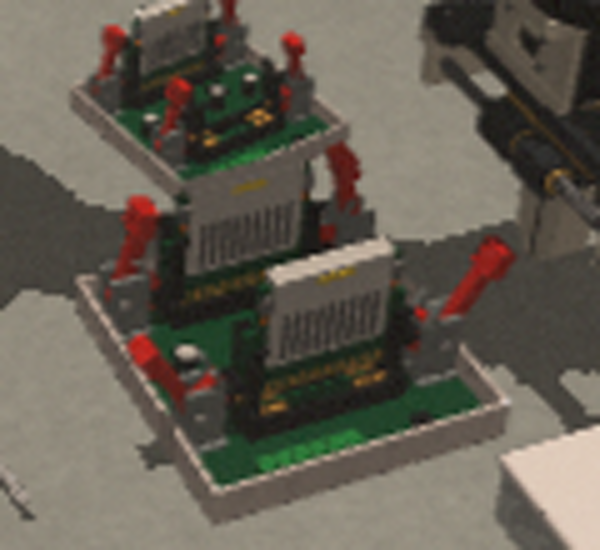

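View pics/w11w.png

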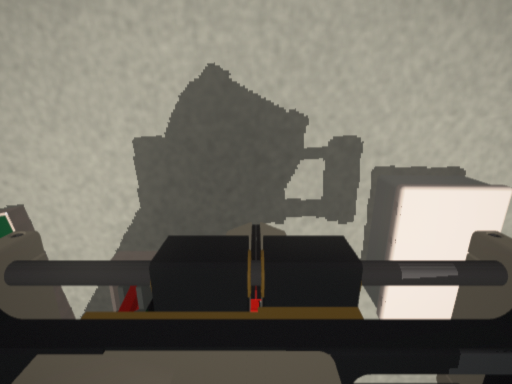

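```bash
python3 -m pendant '[0,0,0,-6,0,0,0, 0,0,0,-11,0,0,0, 0,0,0,-14,0,-1,0, 0,0,0,-16,0,-1.5,0, 0,0,0,-16,0,-1.5,0]';python3 -c "from h import *;slot()"
```

```text
time: 15.8
ee_pos: [0.5632, 0.2942, 0.0706]
ee_rot: [[0.063, 0.998, 0.001], [0.998, -0.063, 0.003], [0.003, 0.001, -1.0]]
ft_force: [0.6, 4.6, -0.4]
finger_gap: 0.0003
slot x 0.2 y 118.0 z 70.6 mm F y 4.6 z -0.4 x 0.3 gap 0.3 t 15.8
```

```bash
python3 -m pendant '[0,0,0,-3,0,-1.5,0, 0,0,0,-6,0,-3,0, 0,0,0,-9,0,-4.5,0, 0,0,0,-12,0,-5.5,0, 0,0,0,-12,0,-5.5,0]';python3 -c "
from h import *
slot()
s,c=grab('scene');f=c['frame'][:,:,::-1];cv2.imwrite('pics/w12.png',cv2.resize(f[120:230,250:370],None,fx=5,fy=5,interpolation=cv2.INTER_CUBIC))"
```

```text
time: 16.42
ee_pos: [0.5625, 0.2827, 0.0765]
ee_rot: [[0.063, 0.998, 0.002], [0.998, -0.063, 0.004], [0.004, 0.002, -1.0]]
ft_force: [0.6, 5.4, 1.5]
finger_gap: 0.0003
slot x 0.3 y 106.4 z 76.5 mm F y 5.4 z 1.5 x 0.2 gap 0.3 t 16.425
```

View pics/w12.png

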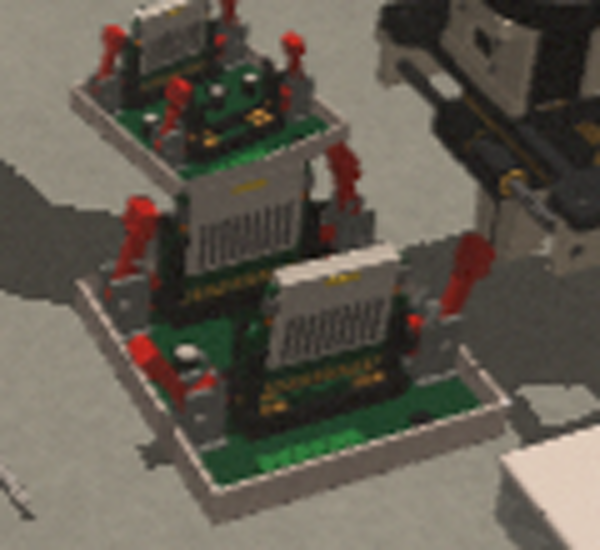

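```bash
python3 -m pendant '[0,0,0,10,0,0,0, 0,0,0,10,0,-45,0, 0,0,0,-30,0,-75,0, 0,0,0,-90,0,-75,0, 0,0,0,-150,0,-75,0, 0,0,0,-210,0,-75,0, 0,0,0,-238,0,-50,0, 0,0,0,-238,0,-10,0, 0,0,0,-238,0,6,0, 0,0,0,-238,0,6,0, 0,0,0,-238,0,6,0]';python3 -c "from h import *;slot()"
```

```text
time: 17.85
ee_pos: [0.5477, 0.0441, 0.0705]
ee_rot: [[0.062, 0.998, 0.002], [0.998, -0.062, 0.0], [0.0, 0.002, -1.0]]
ft_force: [0.6, 0.2, 0.9]
finger_gap: 0.0005
slot x 0.7 y -132.6 z 70.5 mm F y 0.2 z 0.9 x 0.6 gap 0.5 t 17.85
```

```bash
python3 -m pendant '[0,0,0,6,0,0,0, 0,0,0,11,0,0,0, 0,0,0,14,0,-1,0, 0,0,0,17,0,-2,0, 0,0,0,20,0,-3.5,0, 0,0,0,20,0,-3.5,0]';python3 -c "from h import *;slot()"
python3 -m pendant '[0,0,0,3,0,-1.5,0, 0,0,0,6,0,-3,0, 0,0,0,9,0,-4,0, 0,0,0,12,0,-5,0, 0,0,0,14,0,-5,0, 0,0,0,14,0,-5,0]';python3 -c "
from h import *
slot()
s,c=grab('scene');f=c['frame'][:,:,::-1];cv2.imwrite('pics/w13.png',cv2.resize(f[120:230,250:370],None,fx=5,fy=5,interpolation=cv2.INTER_CUBIC))"
```

```text
time: 18.6
ee_pos: [0.5483, 0.0605, 0.0729]
ee_rot: [[0.066, 0.998, -0.0], [0.998, -0.066, -0.003], [-0.003, -0.0, -1.0]]
ft_force: [0.6, -4.9, 0.9]
finger_gap: 0.0001
slot x 0.2 y -116.3 z 72.9 mm F y -4.9 z 0.9 x 0.9 gap 0.1 t 18.6
time: 19.35
ee_pos: [0.5494, 0.0742, 0.0783]
ee_rot: [[0.066, 0.998, -0.0], [0.998, -0.066, -0.004], [-0.004, 0.0, -1.0]]
ft_force: [-2.0, -6.0, 4.6]
finger_gap: 0.0004
slot x 0.4 y -102.5 z 78.3 mm F y -6.1 z 4.6 x -1.6 gap 0.4 t 19.35
```

View pics/w13.png

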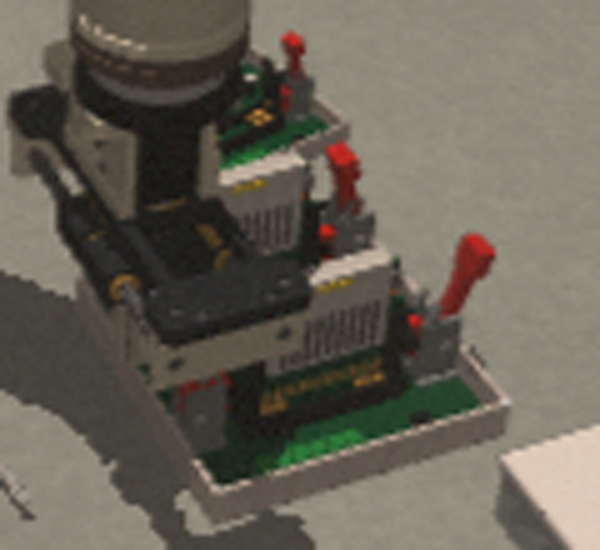

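```bash
python3 -m pendant '[0,0,0,3,0,-1,0, 0,0,0,6,0,-1.5,0, 0,0,0,9,0,-2,0, 0,0,0,9,0,-2,0]';python3 -c "from h import *;slot()"
```

```text
time: 19.9
ee_pos: [0.55, 0.0837, 0.0803]
ee_rot: [[0.065, 0.998, 0.0], [0.998, -0.065, -0.003], [-0.003, 0.0, -1.0]]
ft_force: [-0.3, -5.7, 4.6]
finger_gap: 0.0002
slot x 0.4 y -93.0 z 80.3 mm F y -5.7 z 4.6 x 0.1 gap 0.2 t 19.9
```

```bash
python3 -m pendant '[0,0,0,-10,0,0,0, 0,0,0,-10,0,-40,0, 0,0,0,30,0,-68,0, 0,0,0,90,0,-68,0, 0,0,0,150,0,-68,0, 0,0,0,195,0,-60,0, 0,0,0,210,0,-30,0, 0,0,0,210,0,4,0, 0,0,0,210,0,4,0, 0,0,0,210,0,4,0]';python3 -c "from h import *;slot()
s,c=grab('scene');f=c['frame'][:,:,::-1];cv2.imwrite('pics/w14.png',cv2.resize(f[120:230,250:370],None,fx=5,fy=5,interpolation=cv2.INTER_CUBIC))"
```

```text
time: 21.15
ee_pos: [0.5635, 0.2956, 0.0768]
ee_rot: [[0.064, 0.998, 0.001], [0.998, -0.064, 0.001], [0.001, 0.0, -1.0]]
ft_force: [0.1, -0.1, -0.1]
finger_gap: 0.0001
slot x 0.4 y 119.4 z 76.8 mm F y -0.1 z -0.1 x 0.1 gap 0.1 t 21.15
```

View pics/w14.png

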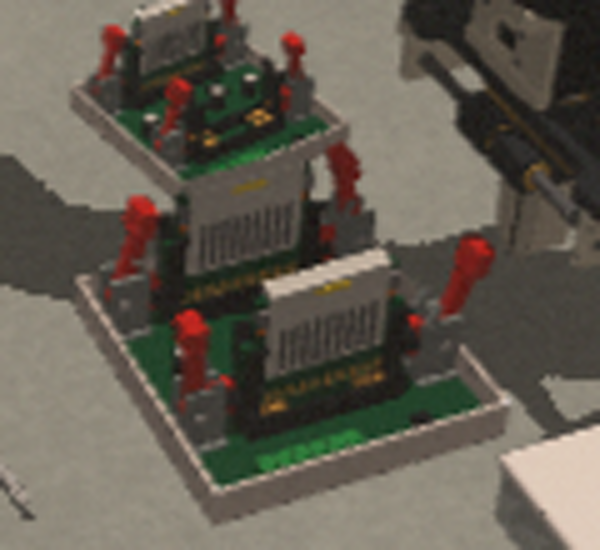

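```bash
python3 -m pendant '[0,0,0,-6,0,0,0, 0,0,0,-12,0,0,0, 0,0,0,-16,0,-1,0, 0,0,0,-19,0,-2,0, 0,0,0,-22,0,-3,0, 0,0,0,-25,0,-3.5,0, 0,0,0,-25,0,-3.5,0]';python3 -c "from h import *;slot()"
python3 -m pendant '[0,0,0,-2,0,-0.5,0, 0,0,0,-4,0,-0.5,0, 0,0,0,-6,0,-1,0, 0,0,0,-8,0,-1,0, 0,0,0,-8,0,-1,0]';python3 -c "from h import *;slot()"
```

```text
time: 22.08
ee_pos: [0.5621, 0.272, 0.0801]
ee_rot: [[0.064, 0.998, 0.002], [0.998, -0.064, 0.003], [0.003, 0.002, -1.0]]
ft_force: [2.0, 4.3, -0.3]
finger_gap: 0.0002
slot x 0.5 y 95.7 z 80.1 mm F y 4.4 z -0.3 x 1.7 gap 0.2 t 22.075
time: 22.7
ee_pos: [0.5617, 0.2652, 0.0812]
ee_rot: [[0.063, 0.998, 0.002], [0.998, -0.063, 0.005], [0.005, 0.002, -1.0]]
ft_force: [2.4, 7.1, -3.0]
finger_gap: 0.0003
slot x 0.5 y 88.9 z 81.2 mm F y 7.2 z -3.0 x 1.9 gap 0.3 t 22.7
```

```bash
python3 -m pendant '[0,0,0,-2,0,0,0, 0,0,0,-4,0,0,0, 0,0,0,-6,0,0,0, 0,0,0,-6.5,0,0,0, 0,0,0,-6.5,0,0,0]';python3 -c "from h import *;slot()
s,c=grab('scene');f=c['frame'][:,:,::-1];cv2.imwrite('pics/w15.png',cv2.resize(f[120:230,250:370],None,fx=5,fy=5,interpolation=cv2.INTER_CUBIC))"
```

```text
time: 23.32
ee_pos: [0.5614, 0.2609, 0.0815]
ee_rot: [[0.062, 0.998, 0.003], [0.998, -0.062, 0.008], [0.008, 0.003, -1.0]]
ft_force: [4.3, 10.6, -4.5]
finger_gap: 0.0002
slot x 0.5 y 84.6 z 81.5 mm F y 10.8 z -4.5 x 3.6 gap 0.2 t 23.325
```

View pics/w15.png

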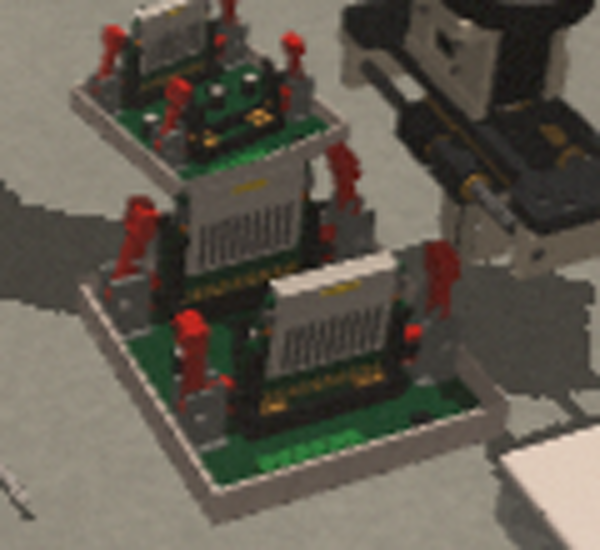

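```bash
python3 -m pendant '[0,0,0,10,0,0,0, 0,0,0,10,0,-40,0, 0,0,0,-25,0,-62,0, 0,0,0,-80,0,-62,0, 0,0,0,-135,0,-62,0, 0,0,0,-180,0,-55,0, 0,0,0,-192,0,-30,0, 0,0,0,-192,0,0,0, 0,0,0,-192,0,0,0, 0,0,0,-192,0,0,0]';python3 -c "from h import *;slot()"
python3 -m pendant '[0,0,0,7,0,0,0, 0,0,0,12,0,0,0, 0,0,0,15,0,0,0, 0,0,0,18,0,-0.5,0, 0,0,0,21,0,-0.5,0, 0,0,0,24,0,-0.5,0, 0,0,0,24,0,-0.5,0]';python3 -c "from h import *;slot()"
```

```text
time: 24.62
ee_pos: [0.5485, 0.0648, 0.0812]
ee_rot: [[0.063, 0.998, 0.0], [0.998, -0.063, -0.0], [-0.0, 0.0, -1.0]]
ft_force: [-0.3, -0.3, 0.2]
finger_gap: 0.0003
slot x 0.2 y -112.0 z 81.2 mm F y -0.3 z 0.2 x -0.3 gap 0.3 t 24.625
time: 25.5
ee_pos: [0.5497, 0.0852, 0.0808]
ee_rot: [[0.066, 0.998, -0.001], [0.998, -0.066, -0.005], [-0.005, -0.001, -1.0]]
ft_force: [-2.4, -7.0, 4.8]
finger_gap: 0.0004
slot x 0.0 y -91.5 z 80.8 mm F y -7.1 z 4.8 x -2.0 gap 0.4 t 25.5
```

```bash
python3 -m pendant '[0,0,0,2,0,0,0, 0,0,0,4,0,0,0, 0,0,0,6,0,0,0, 0,0,0,8,0,0,0, 0,0,0,8,0,0,0]';python3 -c "from h import *;slot()"
```

```text
time: 26.12
ee_pos: [0.5502, 0.0906, 0.081]
ee_rot: [[0.068, 0.998, -0.002], [0.998, -0.068, -0.008], [-0.008, -0.001, -1.0]]
ft_force: [-3.2, -11.5, 9.2]
finger_gap: 0.0
slot x 0.2 y -86.1 z 81.0 mm F y -11.7 z 9.2 x -2.5 gap 0.0 t 26.125
```

```bash
python3 -m pendant '[0,0,0,2,0,0,0, 0,0,0,4,0,0.5,0, 0,0,0,6,0,0.5,0, 0,0,0,6,0,0.5,0]';python3 -c "from h import *;slot()
s,c=grab('scene');f=c['frame'][:,:,::-1];cv2.imwrite('pics/w16.png',cv2.resize(f[120:230,250:370],None,fx=5,fy=5,interpolation=cv2.INTER_CUBIC))"
```

```text
time: 26.62
ee_pos: [0.5508, 0.0975, 0.0805]
ee_rot: [[0.067, 0.998, -0.001], [0.998, -0.067, -0.007], [-0.007, -0.001, -1.0]]
ft_force: [-1.3, -9.5, 7.3]
finger_gap: 0.0006
slot x 0.3 y -79.1 z 80.5 mm F y -9.5 z 7.3 x -0.7 gap 0.6 t 26.625
```

View pics/w16.png

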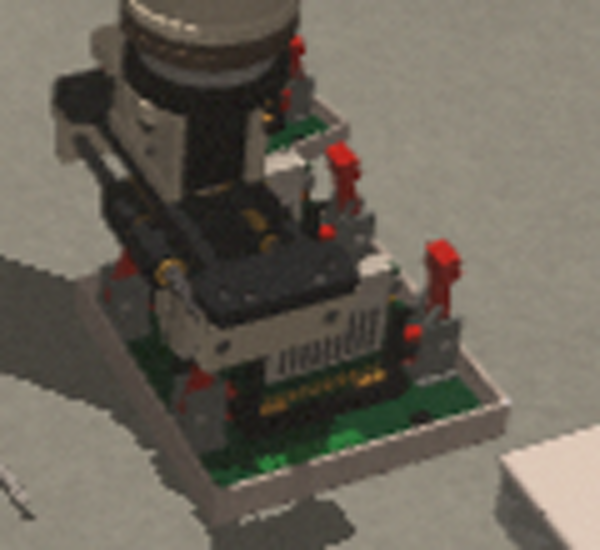

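```bash
python3 -m pendant '[0,0,0,-10,0,0,0, 0,0,0,-10,0,-40,0, 0,0,0,25,0,-62,0, 0,0,0,80,0,-62,0, 0,0,0,130,0,-62,0, 0,0,0,170,0,-55,0, 0,0,0,182,0,-30,0, 0,0,0,182,0,0,0, 0,0,0,182,0,0,0, 0,0,0,182,0,0,0]';python3 -c "from h import *;slot()"
python3 -m pendant '[0,0,0,-5,0,0,0, 0,0,0,-10,0,0,0, 0,0,0,-14,0,0,0, 0,0,0,-17,0,0,0, 0,0,0,-20,0,0,0, 0,0,0,-22,0,0,0, 0,0,0,-22,0,0,0]';python3 -c "from h import *;slot()"
```

```text
time: 27.92
ee_pos: [0.5626, 0.2843, 0.0811]
ee_rot: [[0.064, 0.998, 0.0], [0.998, -0.064, 0.001], [0.001, 0.0, -1.0]]
ft_force: [-0.6, 0.1, 0.4]
finger_gap: 0.0007
slot x 0.2 y 108.0 z 81.1 mm F y 0.1 z 0.4 x -0.6 gap 0.7 t 27.925
time: 28.8
ee_pos: [0.5609, 0.262, 0.0803]
ee_rot: [[0.064, 0.998, 0.0], [0.998, -0.064, 0.0], [0.0, 0.0, -1.0]]
ft_force: [-0.4, 0.1, -0.3]
finger_gap: 0.0003
slot x -0.1 y 85.7 z 80.3 mm F y 0.0 z -0.3 x -0.4 gap 0.3 t 28.8
```

```bash
python3 -m pendant '[0,0,0,-2,0,0,0, 0,0,0,-4,0,0,0, 0,0,0,-6,0,0,0, 0,0,0,-8,0,0,0, 0,0,0,-8,0,0,0]';python3 -c "from h import *;slot()"
```

```text
time: 29.42
ee_pos: [0.5604, 0.2588, 0.081]
ee_rot: [[0.061, 0.998, 0.002], [0.998, -0.061, 0.007], [0.007, 0.001, -1.0]]
ft_force: [2.1, 9.3, -3.7]
finger_gap: 0.0004
slot x -0.4 y 82.4 z 81.0 mm F y 9.4 z -3.7 x 1.5 gap 0.4 t 29.425
```

```bash
python3 -m pendant '[0,0,0,-2,0,0,0, 0,0,0,-4,0,0,0, 0,0,0,-6,0,0.5,0, 0,0,0,-6,0,0.5,0]';python3 -c "from h import *;slot()"
```

```text
time: 29.92
ee_pos: [0.56, 0.2539, 0.0809]
ee_rot: [[0.061, 0.998, 0.002], [0.998, -0.061, 0.009], [0.009, 0.002, -1.0]]
ft_force: [2.1, 11.4, -2.5]
finger_gap: 0.0002
slot x -0.4 y 77.6 z 80.9 mm F y 11.5 z -2.5 x 1.3 gap 0.2 t 29.925
```

```bash
python3 -m pendant '[0,0,0,-2,0,0,0, 0,0,0,-4,0,0.5,0, 0,0,0,-4,0,0.5,0]';python3 -c "from h import *;slot()
s,c=grab('scene');f=c['frame'][:,:,::-1];cv2.imwrite('pics/w17.png',cv2.resize(f[120:230,250:370],None,fx=5,fy=5,interpolation=cv2.INTER_CUBIC))"
```

```text
time: 30.3
ee_pos: [0.5599, 0.2532, 0.081]
ee_rot: [[0.059, 0.998, 0.004], [0.998, -0.059, 0.014], [0.014, 0.003, -1.0]]
ft_force: [1.5, 16.7, -4.4]
finger_gap: 0.0005
slot x -0.4 y 76.8 z 81.0 mm F y 16.8 z -4.4 x 0.5 gap 0.5 t 30.3
```

View pics/w17.png

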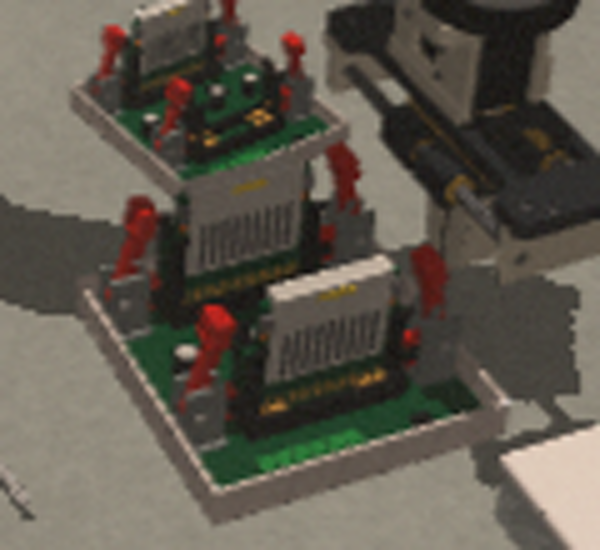

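```bash
python3 -m pendant '[0,0,0,-1.5,0,0,0, 0,0,0,-3,0,0,0, 0,0,0,-3,0,0,0]';python3 -c "from h import *;slot()"
```

```text
time: 30.72
ee_pos: [0.5598, 0.2529, 0.0813]
ee_rot: [[0.057, 0.998, 0.005], [0.998, -0.057, 0.018], [0.018, 0.004, -1.0]]
ft_force: [4.0, 22.4, -9.8]
finger_gap: -0.0001
slot x -0.5 y 76.5 z 81.3 mm F y 22.6 z -9.8 x 2.6 gap -0.1 t 30.725
```

```bash
python3 -m pendant '[0,0,0,-1.5,0,0,0, 0,0,0,-3,0,0,0, 0,0,0,-3,0,0,0]';python3 -c "from h import *;slot()"
```

```text
time: 31.1
ee_pos: [0.5596, 0.2526, 0.0818]
ee_rot: [[0.056, 0.998, 0.006], [0.998, -0.056, 0.022], [0.022, 0.005, -1.0]]
ft_force: [4.3, 26.6, -8.6]
finger_gap: 0.0008
slot x -0.7 y 76.2 z 81.8 mm F y 26.8 z -8.6 x 2.6 gap 0.8 t 31.1
```

```bash
python3 -m pendant '[0,0,0,8,0,0,0, 0,0,0,18,0,0,0, 0,0,0,18,0,-40,0, 0,0,0,-15,0,-62,0, 0,0,0,-65,0,-62,0, 0,0,0,-115,0,-62,0, 0,0,0,-155,0,-55,0, 0,0,0,-163,0,-30,0, 0,0,0,-163,0,0,0, 0,0,0,-163,0,0,0, 0,0,0,-163,0,0,0]';python3 -c "from h import *;slot()
s,c=grab('scene');f=c['frame'][:,:,::-1];cv2.imwrite('pics/w18.png',cv2.resize(f[120:230,250:370],None,fx=5,fy=5,interpolation=cv2.INTER_CUBIC))"
```

```text
time: 32.48
ee_pos: [0.5493, 0.0756, 0.0801]
ee_rot: [[0.064, 0.998, 0.0], [0.998, -0.064, -0.0], [-0.0, 0.0, -1.0]]
ft_force: [0.1, 0.7, 0.9]
finger_gap: 0.0005
slot x 0.2 y -101.1 z 80.1 mm F y 0.7 z 0.9 x 0.1 gap 0.5 t 32.475
```

View pics/w18.png

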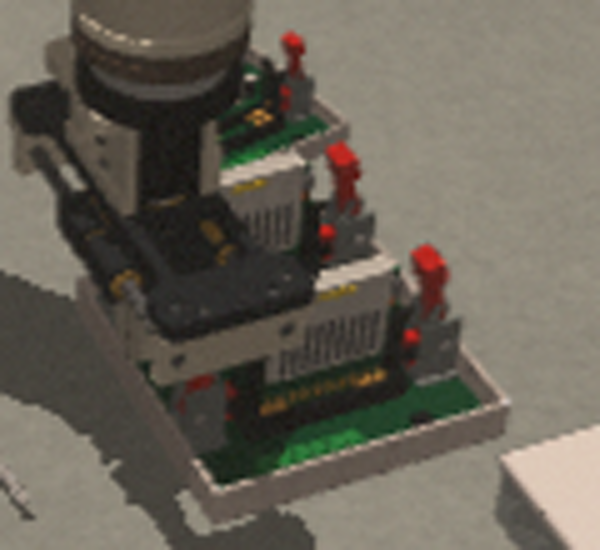

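```bash
python3 -m pendant '[0,0,0,7,0,0,0, 0,0,0,13,0,0,0, 0,0,0,17,0,0,0, 0,0,0,20,0,0,0, 0,0,0,23,0,0,0, 0,0,0,25,0,0,0, 0,0,0,25,0,0,0]';python3 -c "from h import *;slot()"
python3 -m pendant '[0,0,0,2,0,0,0, 0,0,0,3,0,0,0, 0,0,0,4,0,0,0, 0,0,0,4,0,0,0]';python3 -c "from h import *;slot()"
```

```text
time: 33.4
ee_pos: [0.5504, 0.0971, 0.0792]
ee_rot: [[0.066, 0.998, -0.001], [0.998, -0.066, -0.005], [-0.005, -0.001, -1.0]]
ft_force: [-1.4, -7.7, 3.1]
finger_gap: 0.0004
slot x -0.1 y -79.6 z 79.2 mm F y -7.7 z 3.1 x -0.9 gap 0.4 t 33.4
time: 33.9
ee_pos: [0.5505, 0.0987, 0.079]
ee_rot: [[0.068, 0.998, -0.002], [0.998, -0.068, -0.008], [-0.008, -0.002, -1.0]]
ft_force: [-1.5, -11.0, 5.8]
finger_gap: 0.0002
slot x -0.1 y -77.9 z 79.0 mm F y -11.1 z 5.8 x -0.8 gap 0.2 t 33.9
```

```bash
python3 -m pendant '[0,0,0,2,0,0,0, 0,0,0,4,0,0,0, 0,0,0,4,0,0,0]';python3 -c "from h import *;slot()"
```

```text
time: 34.28
ee_pos: [0.5505, 0.0991, 0.0789]
ee_rot: [[0.07, 0.998, -0.004], [0.997, -0.07, -0.013], [-0.013, -0.003, -1.0]]
ft_force: [-3.3, -17.9, 10.1]
finger_gap: 0.0005
slot x -0.0 y -77.5 z 78.9 mm F y -18.1 z 10.1 x -2.2 gap 0.5 t 34.275
```

```bash
python3 -m pendant '[0,0,0,2,0,0,0, 0,0,0,4,0,0,0, 0,0,0,4,0,0,0]';python3 -c "from h import *;slot()"
```

```text
time: 34.65
ee_pos: [0.5506, 0.0995, 0.0789]
ee_rot: [[0.072, 0.997, -0.005], [0.997, -0.072, -0.018], [-0.019, -0.004, -1.0]]
ft_force: [-4.9, -25.0, 14.1]
finger_gap: 0.0004
slot x -0.0 y -77.2 z 78.9 mm F y -25.2 z 14.1 x -3.3 gap 0.4 t 34.65
```

```bash
python3 -m pendant '[0,0,0,1.5,0,0,0, 0,0,0,3,0,0,0, 0,0,0,3,0,0,0]';python3 -c "from h import *;slot()"
```

```text
time: 35.02
ee_pos: [0.5506, 0.0998, 0.0788]
ee_rot: [[0.073, 0.997, -0.006], [0.997, -0.074, -0.022], [-0.022, -0.005, -1.0]]
ft_force: [-6.5, -29.3, 18.0]
finger_gap: 0.0004
slot x -0.0 y -76.8 z 78.8 mm F y -29.6 z 18.0 x -4.6 gap 0.4 t 35.025
```

```bash
python3 -m pendant '[0,0,0,-8,0,0,0, 0,0,0,-18,0,0,0, 0,0,0,-18,0,-50,0, 0,0,0,-10,0,-100,0, 0,0,0,0,0,-150,0, 0,0,0,0,0,-170,0, 0,0,0,0,0,-170,0, 0,0,0,0,0,-170,0, 0,0,0,0,0,-170,0]';python3 -c "from h import *;slot()
import pickle
d={}
for n in('scene','top','wrist'):
    s,c=grab(n);d[n]=(s,c);f=c['frame'][:,:,::-1]
    if n=='scene': f=cv2.resize(f[130:230,250:360],None,fx=6,fy=6,interpolation=cv2.INTER_CUBIC)
    if n=='wrist': f=cv2.resize(f[0:220,120:320],None,fx=2.7,fy=2.7,interpolation=cv2.INTER_CUBIC)
    cv2.imwrite(f'pics/w20{n}.png',f)
pickle.dump(d,open('w20.pkl','wb'))"
```

```text
time: 36.15
ee_pos: [0.5506, 0.1147, 0.2475]
ee_rot: [[0.064, 0.998, -0.003], [0.998, -0.064, -0.0], [-0.0, -0.003, -1.0]]
ft_force: [-0.6, 0.3, 0.3]
finger_gap: 0.0003
slot x -1.0 y -62.0 z 247.5 mm F y 0.2 z 0.3 x -0.6 gap 0.3 t 36.15
```

View pics/w20scene.png

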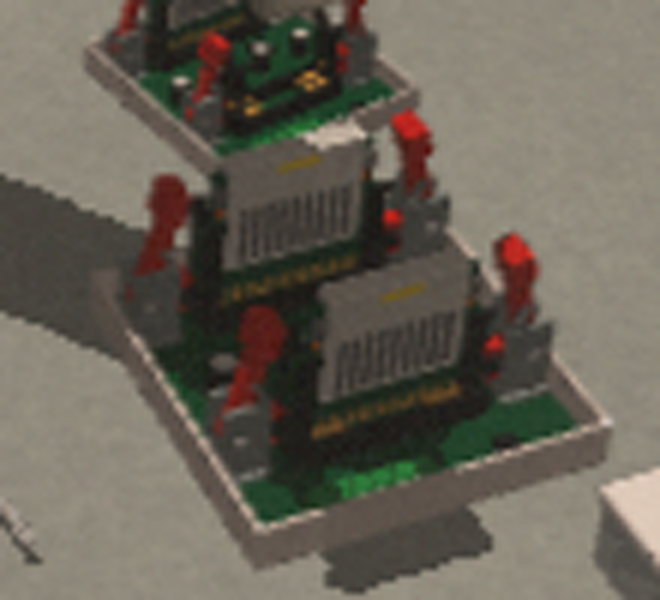

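View pics/w20wrist.png

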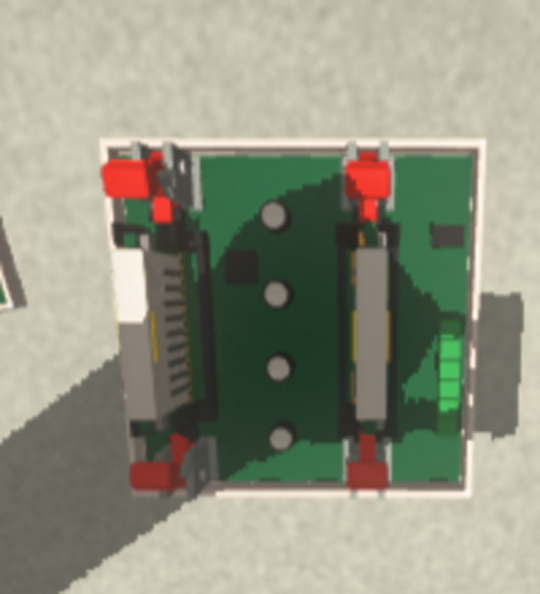

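```bash
python3 - <<'E'
from h import *
import pickle
d=pickle.load(open('w20.pkl','rb'))
for n in('wrist','top'):
    s,c=d[n];H=hsv(c);m=((H[:,:,0]<8)|(H[:,:,0]>172))&(H[:,:,1]>140)&(H[:,:,2]>50)
    if n=='wrist': m[230:]=0
    for k in big(m)[:7]:
        P=onz(s,c,k[:,0,:],.09)[:,:2]-S; y=P@EY*1e3;x=P@EX*1e3
        print(n,cv2.contourArea(k),'x %.1f..%.1f y %.1f..%.1f'%(x.min(),x.max(),y.min(),y.max()))
# board cover tops (grey/white): pick corners manually: wrist crop
s,c=d['wrist'];u=lambda p:np.array(p)/2.7-.3+[120,0]
for nm,ps in(('ours',[(358,248),(387,248),(386,421),(357,421)]),('fitted',[(115,249),(142,249),(160,420),(133,420)])):
    P=onz(s,c,[u(p) for p in ps],.096);e=np.roll(P,-1,0)-P;q=(P[:,:2]-S)*1e3
    print(nm,(q@EX).round(1),(q@EY).round(1),(np.linalg.norm(e,axis=1)*1e3).round(1))
E
```

```text
wrist 328.5 x -102.9..-76.1 y 43.7..68.9
wrist 260.5 x -8.2..7.6 y 44.7..68.9
wrist 183.0 x -102.4..-75.2 y -64.2..-40.3
wrist 157.5 x -8.0..7.3 y -64.2..-40.3
wrist 153.0 x -223.8..-200.7 y 93.0..101.9
wrist 147.0 x -208.4..-182.7 y 10.9..25.5
wrist 137.5 x -269.1..-239.0 y 1.3..13.0
top 81.0 x -10.2..8.4 y -86.2..-52.9
top 1.5 x -95.0..-91.0 y -87.6..-85.3
ours [-3.7  7.6  7.7 -4.4] [ 33.7  33.7 -34.3 -34.3] [11.3 68.  12.1 68. ]
fitted [-98.9 -88.3 -86.7 -98. ] [ 33.4  33.4 -33.8 -33.8] [10.6 67.3 11.3 67.3]
```

Tabs match the fitted board's to within a pixel. Pressing the right lever could have backed the left one out, so I'll touch-test the left.

```bash
python3 -m pendant '[0,0,0,55,0,30,0, 0,0,0,110,1,60,0, 0,0,0,160,1,90,0, 0,0,0,160,1,130,0, 0,0,0,160,1,167,0, 0,0,0,160,1,167,0, 0,0,0,150,1,167,0, 0,0,0,144,1,167,0, 0,0,0,141,1,167,0, 0,0,0,139,1,167,0, 0,0,0,139,1,167,0]';python3 -c "from h import *;slot()"
```

```text
time: 37.67
ee_pos: [0.5617, 0.2539, 0.0828]
ee_rot: [[0.064, 0.998, 0.001], [0.998, -0.064, 0.0], [0.0, 0.001, -1.0]]
ft_force: [0.3, -0.0, -1.2]
finger_gap: 0.0006
slot x 1.3 y 77.7 z 82.8 mm F y -0.0 z -1.2 x 0.3 gap 0.6 t 37.675
```

```bash
python3 -m pendant '[0,0,0,-1.5,0,0,0, 0,0,0,-3,0,0,0, 0,0,0,-3,0,0,0]';python3 -c "from h import *;slot()"
```

```text
time: 38.05
ee_pos: [0.5614, 0.2532, 0.0828]
ee_rot: [[0.063, 0.998, 0.001], [0.998, -0.063, 0.003], [0.003, 0.001, -1.0]]
ft_force: [0.9, 4.8, -0.2]
finger_gap: 0.0006
slot x 1.0 y 76.9 z 82.8 mm F y 4.8 z -0.2 x 0.6 gap 0.6 t 38.05
```

```bash
python3 -m pendant '[0,0,0,-2,0,0,0, 0,0,0,-4,0,0,0, 0,0,0,-4,0,0,0]';python3 -c "from h import *;slot()"
```

```text
time: 38.42
ee_pos: [0.5612, 0.2527, 0.0832]
ee_rot: [[0.061, 0.998, 0.003], [0.998, -0.061, 0.009], [0.009, 0.002, -1.0]]
ft_force: [3.4, 11.6, -4.5]
finger_gap: 0.0006
slot x 0.8 y 76.4 z 83.2 mm F y 11.8 z -4.5 x 2.7 gap 0.6 t 38.425
```

```bash
python3 -m pendant '[0,0,0,8,0,0,0, 0,0,0,16,0,0,0, 0,0,0,16,0,-50,0, 0,0,0,-20,0,-100,0, 0,0,0,-80,0,-150,0, 0,0,0,-138,0,-165,0, 0,0,0,-138,0,-165,0, 0,0,0,-138,0,-165,0, 0,0,0,-138,0,-165,0]';python3 - <<'E'
from h import *
import pickle
slot()
a=pickle.load(open('a.pkl','rb'))['top'][1]['frame']
s,c=grab('wrist');H=hsv(c);m=((H[:,:,0]<8)|(H[:,:,0]>172))&(H[:,:,1]>140)&(H[:,:,2]>50);m[230:]=0
for k in big(m)[:4]:
    P=onz(s,c,k[:,0,:],.09)[:,:2]-S; y=P@EY*1e3;x=P@EX*1e3
    print('x %.1f..%.1f y %.1f..%.1f'%(x.min(),x.max(),y.min(),y.max()))
cv2.imwrite('pics/w21.png',c['frame'][:,:,::-1])
s,c=grab('top');b=c['frame'];
for n,(y0,y1,x0,x1) in dict(tin=(85,140,228,280),driver=(190,285,245,275),box=(110,165,105,175)).items():
    print(n,np.abs(a[y0:y1,x0:x1].astype(int)-b[y0:y1,x0:x1]).mean())
cv2.imwrite('pics/w21t.png',b[:,:,::-1])
E
```

```text
time: 39.55
ee_pos: [0.5514, 0.1111, 0.2469]
ee_rot: [[0.061, 0.998, -0.001], [0.998, -0.061, 0.001], [0.001, -0.001, -1.0]]
ft_force: [0.3, 0.6, 0.4]
finger_gap: 0.0004
slot x 0.1 y -65.5 z 246.9 mm F y 0.6 z 0.4 x 0.3 gap 0.4 t 39.55
x -103.1..-76.0 y 43.7..67.7
x -8.6..8.2 y 43.8..67.8
x -103.1..-76.1 y -65.3..-41.7
x -223.5..-201.4 y 92.0..100.9
tin 2.9152680652680654
driver 3.115672514619883
box 61.28034632034632
```

View pics/w21t.png

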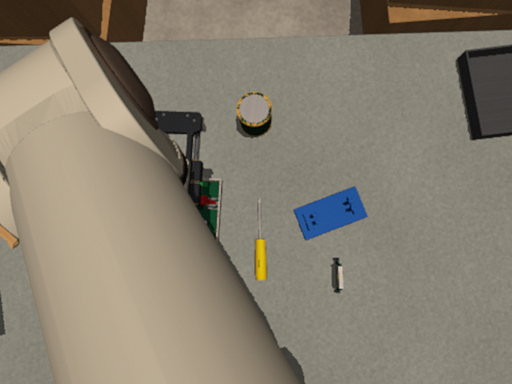

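View pics/w21.png

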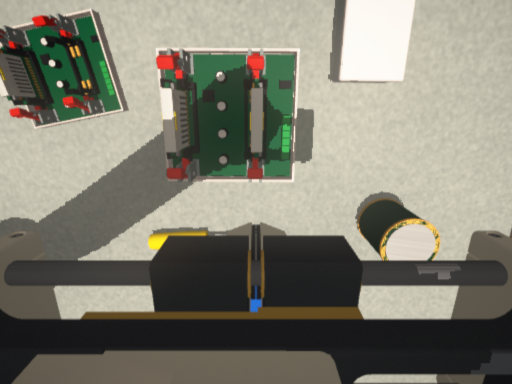

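```bash
python3 - <<'E'
from h import *
import pickle
s,c=pickle.load(open('w20.pkl','rb'))['scene'];s0,c0=pickle.load(open('a.pkl','rb'))['scene']
print('box diff',np.abs(c['frame'][195:245,345:410].astype(int)-c0['frame'][195:245,345:410]).mean())
s,c=grab('wrist');H=hsv(c);m=((H[:,:,0]<8)|(H[:,:,0]>172))&(H[:,:,1]>140)&(H[:,:,2]>50);m[230:]=0
for k in big(m)[:8]:
    P=onz(s,c,k[:,0,:],.09)[:,:2]-S; y=P@EY*1e3;x=P@EX*1e3
    if x.min()>-110: print('x %.1f..%.1f y %.1f..%.1f'%(x.min(),x.max(),y.min(),y.max()))
print(arm.sign_off())
E
```

```text
box diff 5.407692307692308
x -103.3..-75.1 y 42.9..67.9
x -8.7..8.0 y 44.1..68.1
x -103.1..-76.2 y -65.1..-41.4
x -8.3..7.0 y -63.6..-40.0
the job is handed in; nothing more can be done
None
```

I fitted the spare board into the empty slot, swung the two levers home by turns, and handed the job in at about 40 s. No verdict is reported.

**Fitting:** I gripped the larger board by its cover and lowered it between the guides. It touched down on the open levers with up to 14 N at the wrist, and I let go. I then pushed the levers in the order left, right, left, right, left, right. The last presses against the hard stops reached about 30 N on the left and 35 N on the right.

**Last checks:**
- **Levers:** Both stopped moving as the force climbed. The left lever was still at its stop when I touched it again after pressing the right one. In the wrist view, the left tab is within 0.2 mm of the fitted board's home tab. The right one sits about 1.5 mm further in than the fitted one, roughly one pixel.
- **Board:** In the last views its cover stands centred and level in the slot. I judged full depth from the levers and the match with the fitted board; I did not measure it separately.
- **Bystanders:** The top view shows the tin and the screwdriver unmoved. At the end the arm hid the parts box from the top camera, but an earlier scene view showed it unmoved, and nothing came near it.

**Disagreement:** Triangulating the height of the board's top in the stand gave 87 mm instead of the 94 mm expected. The two views were close together, so that reading was noisy. The cover sizes in both views fitted 94 mm, and so did the height where the board met the levers.

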